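Put the PC tools back in their foam tray and lock it

ROBOT

A 6-joint arm with a two-finger parallel gripper is mounted at the origin on the work surface. World frame = base frame: x ahead of the robot, y to its left, z up, the work surface at z = 0. Lengths are in mm, angles in degrees, forces in N, time in s.
With the tool pointing down it reaches from about 275 to 975 mm from the base axis. Payload 8.4 kg.
Tool frame: the origin (TCP) lies between the finger pads; the fingertips stand ctrl.tip_extent ahead of it and the grasp point (between the pads) lies 8 mm behind it (ctrl.tip_extent is the distance from the TCP to the fingertips, in mm); z points along the fingers, y is the direction in which the jaws open and shut (so a half turn about z gives the same grasp; the last joint's range is limited). The gripper opens to 92 mm and grips with 3 to 60 N. Pads are 20 mm wide; open, the fingers measure 128 mm over their backs; the gripper's body (75 mm by 189 mm) begins 69 mm behind the grasp point.
Start: joints at [-75.138, 20.225, 93.587, -0, 66.188, -0.138], TCP at [161.761, -603.706, 225.583] pointing down, gripper open.
Joint ranges: [-150.9, 150.9], [-52.94, 120.26], [3.33, 152.33], [-74.26, 254.26], [0, 154.13], [-172.89, 172.89]. Speed limits (degrees/s): [127.2, 127.2, 159.86, 180, 180, 180].

INTERFACE

Orientations are given as a 3x3 rotation matrix whose columns are the frame's x, y, z axes.
In Python, from workcell import ctrl gives the robot as it stands.
- The arm moves only by the tool play_rows, never from a script. Its arguments are lists of equal length, an entry for each row: "linear": the shift along the tool's x, y, z in mm, a list of three; "dr": the turn, a rotation vector about the tool's x, y, z in degrees, a list of three; "gripper": the opening, from 0 (shut) to 1 (fully open). In form: {"linear": [[x, y, z], ...], "dr": [[wx, wy, wz], ...], "gripper": [gripper, ...]}. A call has 1 to 5 rows; each row is the pose to reach, as a shift and turn from the pose measured when the call began, along the tool's axes at that moment; what a row does not reach only later rows make up. A row lasts 1/10 s, in which the tool goes at most 50 mm and 8.59 degrees, less where a joint would pass 70% of its speed; a pose out of reach is approached as far as the arm can. A call with a gripper value outside its range is refused whole. The fingers move at their own pace and stop on an object; "squeeze" is the grip in N (left out, the last holds). Time passes only in rows, so rows that repeat a pose let the fingers close. It gives the time, the measured TCP pose, the force and the opening at its end, in the units of the state.
- ctrl.read_state(): the state, without advancing time (a new reading comes with each control period).
- ctrl.snapshot(name): name is "side" or "top" or "wrist"; returns a dict with "color" (384x512x3 uint8, blue, green, red), "K" (3x3 intrinsics, pixels), "world_from_camera" (4x4, takes a point from camera to world coordinates); the wrist camera has in their place "mount" (4x4, takes a point from camera to tool coordinates, whose origin is the TCP and whose axes are the flange's). Camera axes: x right, y up, looking along -z (the intrinsics and any distortion apply to the point x, -y, -z); pixel columns grow to the right and rows downward; lengths in mm; the calibration is good to about 2 mm. The wrist camera is an equidistant fisheye: a pixel r from the principal point sees the ray r / f radians off the axis. A picture is of the moment at which its call begins: read the wrist's pose just before it. There is no depth.
- ctrl.finish_job(): hands the job in, once; it reports no verdict.
Trained networks look in a picture, given as the dict that the camera call returned (one of the last four; its "shot" number tells which), for a name from the list of things; names that differ only in an ending like _2 or _b are one class to them, and where a whole thing is asked for, a point or a joint stands for the part that bears it (a point fixed in the world has none). Each returns a list of dicts, best first, with "p" (0 to 1); they miss things now and then, are a little off and sometimes report something else, mostly with a low value. They report only what shows in the picture. A call takes as long as a camera call. They do not tell look-alikes from the thing itself.
- ctrl.search_frame(picture, name): "extent" ([left, top, right, bottom] as shares, 0 to 1, of the picture: columns of its width, rows of its height, round what is visible of it).
- ctrl.spot_point(picture, name): "centre" ([column, row] as shares, 0 to 1, of the picture: columns of its width, rows of its height: a listed point, or the origin of a listed thing).
The state is a dict: "time": time; "q": joint angles; "qvel": joint speeds; "joint_efforts": joint torques, N m; "ee_pos": TCP position; "tcp_rot": TCP orientation; "force": force on the tool from outside, world axes, zero at the start; "moment": the same for the moment, N m; "width": opening from 0.0 (shut) to 1.0 (fully open).
Only numpy, scipy, OpenCV 4.12 (cv2) and the standard library are available. Lean on these libraries where they do the work, as an engineer would, in place of code of your own. Each camera call takes 0.05 s, during which the arm holds its last target. There are 200 camera calls.

TASK

Put away the PC tools lying on the desk: slide the tray's keeper bar fully open to its end stop, press every tool that is there fully home in its own foam pocket while the bar is open, then slide the bar back to its other end stop so that it locks them in. Leave the other things on the desk where they are.

Things in the scene. Friction and masses are not known exactly. Their poses are not given: they have to be found in the camera images.
- keeper_grip (a point): Centre of the black upright fin (14 mm in tray x, 40 mm in tray y, 28 mm high) on the keeper: an aluminium bar, 30 mm (tray x) by 300 mm (tray y), 8 mm thick, under the fin, lying across the foam and sliding along tray x. Axes as the tray's. The bar passes 11 mm above the foam top, 4 mm above tools that are home; it strikes tools that stand proud.
- keeper (a joint): Travel of the keeper bar in m: 0 = locked, at its end stop over the head ends of the pockets; 0.045 = open, at its other end stop farther along tray +x, clear of all the pockets. Rubs with about 2 N and stays where it is left.
- tray: Fixed grey tool tray, 236 mm (x) by 308 mm (y), filled with black foam with four die-cut pockets, each in the outline of one tool. Origin: centre of the underside, z up. Foam top 25 mm above the desk, pocket floors 12 mm (pockets 13 mm deep), side rims 34 mm. The keeper bar is at the +x part.
- pliers: Pliers, 150 mm long, 200 g, 20 mm thick. Origin: under the grip centre, on the underside; z up, x towards the head end, y to the left of that. Two parallel black rubber handles from x = -90 to -15 (each 14 mm wide, outer sides at y = -22 and +22), flat-sided steel pivot block from x = -15 to 15 that is 28 mm wide (grip here), steel jaws to x = 60, 18 mm wide.
- caliper: Digital caliper, 164 mm long, 200 g, 20 mm thick. Origin: under the grip centre, on the underside; z up, x towards the head end, y to the left of that. Steel beam 16 mm wide from x = -100 to 64; grey slide with a display from x = -20 to 20, 30 mm wide with flat sides (grip here); a jaw sticks out to the -y side from x = 34 to 56, as far as y = -42.
- snips: Cable snips like scissors, 158 mm long, 160 g, 20 mm thick. Origin: under the grip centre, on the underside; z up, x towards the head end, y to the left of that. Black plastic double-loop handle from x = -78 to -18, from y = -30 to 22 (lopsided); black flat-sided pivot block from x = -18 to 18, 22 mm wide (grip here); steel blades to x = 80, 16 mm wide and only 14 mm thick.
- wrench: Adjustable wrench, 160 mm long, 240 g, 20 mm thick. Origin: under the grip centre, on the underside; z up, x towards the head end, y to the left of that. Flat-sided steel handle 22 mm wide from x = -95 to 25 (grip at the origin); steel head from x = 25 to 65, from y = -32 to 20 (lopsided), its open mouth towards +x.
- pocket_pliers (a point): Foam pocket of the pliers, nearest the tray's +y edge (112 mm to +y of the tray's middle): point on the pocket floor where the pliers's origin lies when home, its axes along these axes (head towards the keeper). Outline of the pliers plus 2 mm a side. Two springy lips inside the mouth beside this point hold a tool laid in 4 to 10 mm too high, often tilted, until its grip centre is pressed down with 5 to 15 N; home, its top is 20 mm above this point.
- pocket_caliper (a point): Foam pocket of the caliper, second from the tray's +y edge: point on the pocket floor where the caliper's origin lies when home, its axes along these axes (head towards the keeper). Outline of the caliper plus 2 mm a side. Two springy lips inside the mouth beside this point hold a tool laid in 4 to 10 mm too high, often tilted, until its grip centre is pressed down with 5 to 15 N; home, its top is 20 mm above this point.
- pocket_snips (a point): Foam pocket of the snips, third from the tray's +y edge: point on the pocket floor where the snips's origin lies when home, its axes along these axes (head towards the keeper). Outline of the snips plus 2 mm a side. Two springy lips inside the mouth beside this point hold a tool laid in 4 to 10 mm too high, often tilted, until its grip centre is pressed down with 5 to 15 N; home, its top is 20 mm above this point.
- pocket_wrench (a point): Foam pocket of the wrench, nearest the tray's -y edge: point on the pocket floor where the wrench's origin lies when home, its axes along these axes (head towards the keeper). Outline of the wrench plus 2 mm a side. Two springy lips inside the mouth beside this point hold a tool laid in 4 to 10 mm too high, often tilted, until its grip centre is pressed down with 5 to 15 N; home, its top is 20 mm above this point.
- mug: White mug, 80 mm wide, 92 mm high, right of the tools; a bystander. Origin: centre of the underside.
- mouse: Black computer mouse, 110 mm long, beyond the tools; a bystander. Origin: centre of the underside.
- buds: White earbud case, 62 by 48 mm, 24 mm high, nearer the robot than the tools; a bystander. Origin: centre of the underside.
- drive: Aluminium external drive, 110 by 75 mm, 16 mm high, at the right; a bystander. Origin: centre of the underside.
- puck: White charging puck, 56 mm across, 10 mm high, fixed to the desk among the tools; a bystander. Origin: centre of the underside.
Not all that is in view belongs to the job. Leave any green or orange look-alike of the snips alone.

How it is judged:
By the outcome, as a careful person would: the job done as asked, in the order asked, and still so for the second after the job is handed in, with the robot touching nothing.
Of pliers, caliper, snips, wrench only 3 to 4 are there at a start; the rules pass over those that are not, and their reading is None.
At some moment in a run one of pliers, caliper, snips, wrench may be knocked a few centimetres aside while the robot is not near it.
Once in a run the grip may slacken for a moment while it holds something.
It also fails if it takes over 200 s, if anything falls off the work surface, if the arm or the gripper's body presses on something with over 40 N, if the wrist force passes 120 N, or if a joint passes its speed limit or range.

## Working session

There is one attempt and no reset: what is moved stays moved. The work goes in short steps, Python scripts to look and compute and a tool call to move; the robot and the scene stay as the last step left them, time stands still between calls to the robot, and variables do not carry over. Pictures are saved under pics/ and viewed, about 12 in all and at most 16, crops included, and the job is handed in when it is done.

Besides the shell and the picture viewer there is one more tool, called after "Request:" as a command line: name --argument value ..., lists and objects as JSON in quotes. play_rows: Moves the arm, as the interface text tells. Its arguments: {"type":"object","properties":{"linear":{"type":"array","items":{"type":"array","items":{"type":"number"}}},"dr":{"type":"array","items":{"type":"array","items":{"type":"number"}}},"gripper":{"type":"array","items":{"type":"number"}},"squeeze":{"type":"number"}},"required":["linear","dr","gripper"]}

```bash
mkdir -p pics; ls; python3 - <<'E'
from workcell import ctrl
import cv2, json
s=ctrl.read_state(); print(s, ctrl.tip_extent)
for n in ("top","side"):
    p=ctrl.snapshot(n); cv2.imwrite(f"pics/{n}0.png",p["color"]); print(n,p["K"],p["world_from_camera"],[k for k in p])
    for t in ["keeper_grip","tray","pliers","caliper","snips","wrench","pocket_pliers","pocket_caliper","pocket_snips","pocket_wrench"]:
        print(t,[( [round(c*m) for c,m in zip(d["centre"],(512,384))],round(d["p"],2)) for d in ctrl.spot_point(p,t)][:4])
E
```

```text
pics
{'time': 0.0, 'q': array([-7.51379293e+01,  2.02618115e+01,  9.36277006e+01,  6.86194252e-04,
        6.61885867e+01, -1.36477314e-01]), 'qvel': array([-0.02235561,  0.13508205,  0.0025477 , -0.04603373, -0.01366892,
        0.02117564]), 'joint_efforts': array([-1.89390412e-03, -5.93846905e+01, -3.34215260e+01,  6.96457364e-02,
        2.35527375e-02, -1.05627962e-04]), 'ee_pos': array([ 161.63992107, -603.24692461,  224.88132009]), 'tcp_rot': array([[ 9.65933641e-01,  2.58789658e-01, -3.39030678e-04],
       [ 2.58789879e-01, -9.65932738e-01,  1.32029211e-03],
       [ 1.41971108e-05, -1.36305227e-03, -9.99999071e-01]]), 'force': array([-0.47033582,  0.23754268,  0.86092088]), 'moment': array([-0.02505162,  0.05015645,  0.06831168]), 'width': 1.0032164753403574} 11.0
top [[354.07842456   0.         255.09867304]
 [  0.         354.07842456 193.4576976 ]
 [  0.           0.           1.        ]] [[ 1.89864511e-02  9.97219702e-01 -7.20581736e-02  4.10633418e+02]
 [-9.99660736e-01  2.02193650e-02  1.64192268e-02 -8.05862229e+01]
 [ 1.78305470e-02  7.17219840e-02  9.97265275e-01 
[... 692 characters left out ...]
71509e-01 -2.66445038e-01  2.20638063e+02]
 [-3.84152251e-01 -6.36798214e-01  6.68517078e-01  6.41782177e+02]
 [ 1.56221627e-02  7.19488700e-01  6.94328422e-01  8.34161617e+02]
 [ 0.00000000e+00  0.00000000e+00  0.00000000e+00  1.00000000e+00]] ['color', 'K', 'world_from_camera', 'shot']
keeper_grip [([163, 269], 0.73)]
tray [([189, 294], 0.95)]
pliers []
caliper [([218, 199], 0.6), ([257, 184], 0.37)]
snips [([362, 188], 0.97), ([275, 216], 0.57), ([296, 342], 0.56), ([178, 308], 0.21)]
wrench [([244, 161], 0.62)]
pocket_pliers [([156, 332], 0.63), ([255, 188], 0.16)]
pocket_caliper [([178, 310], 0.87)]
pocket_snips [([206, 284], 0.66), ([163, 270], 0.16)]
pocket_wrench [([217, 263], 0.72)]
```

```bash
python3 - <<'E'
import cv2
a=cv2.imread("pics/top0.png"); a=a[70:370,80:480]
cv2.imwrite("pics/top0b.png",cv2.resize(a,(800,600),interpolation=cv2.INTER_CUBIC))
E
```

```text
(no output)
```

View pics/top0b.png

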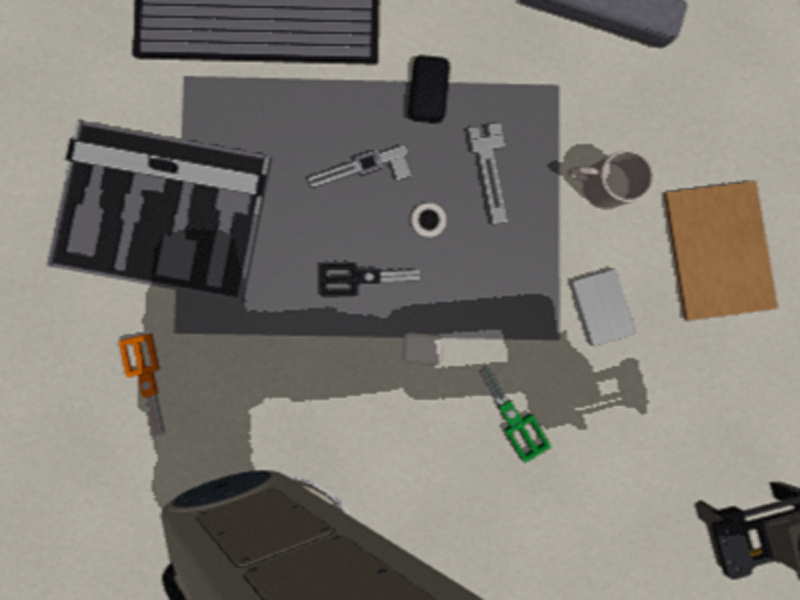

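View pics/side0.png

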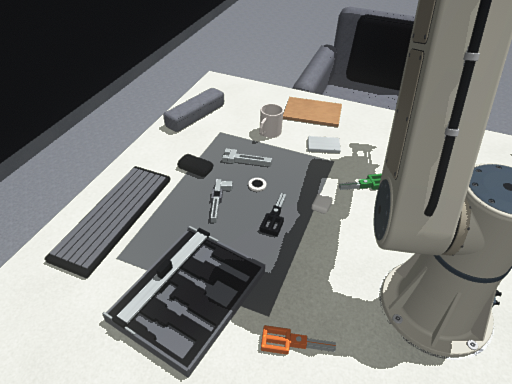

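The top view (2x crop) shows three tools, with no pliers lying about:
- Caliper at about (368,162), head to the right.
- Wrench at (487,165), head up.
- Black snips at (369,275), head right.

Snips candidates are black (369,275), orange (145,370) and green (520,425), so I choose the black one. The tray is at the left with its bar at the top and the fin at (163,163).

```bash
cat > h.py <<'E'
from workcell import ctrl
import cv2, numpy as np
def ray(p,uv,st=None):
    """camera centre and world ray directions for pixels uv (N,2)"""
    uv=np.atleast_2d(np.asarray(uv,float)); K=p["K"]
    a=(uv[:,0]-K[0,2])/K[0,0]; b=(uv[:,1]-K[1,2])/K[1,1]
    if "mount" in p:
        r=np.hypot(a,b); s=np.where(r>1e-9,np.sin(r)/np.maximum(r,1e-9),1)
        d=np.c_[a*s,-b*s,-np.cos(r)]; T=np.eye(4); T[:3,:3]=st["tcp_rot"]; T[:3,3]=st["ee_pos"]; T=T@p["mount"]
    else: d=np.c_[a,-b,-np.ones(len(a))]; T=p["world_from_camera"]
    return T[:3,3], d@T[:3,:3].T, T
def world(p,uv,z,st=None):
    c,d,_=ray(p,uv,st); return c+d*((z-c[2])/d[:,2])[:,None]
def pix(p,X,st=None):
    _,_,T=ray(p,[[0,0]],st); X=np.atleast_2d(np.asarray(X,float)); q=(X-T[:3,3])@T[:3,:3]
    x,y,z=q[:,0],-q[:,1],-q[:,2]
    if "mount" in p:
        n=np.hypot(x,y); t=np.arctan2(n,z); k=t/np.maximum(n,1e-9); a,b=x*k,y*k
    else: a,b=x/z,y/z
    K=p["K"]; return np.c_[a*K[0,0]+K[0,2],b*K[1,1]+K[1,2]]
def ortho(p,st,c,ang,half,z,s=4.0):
    """metric view on plane z, centred c(x,y), up = direction ang(deg), s px/mm; right=ang-90"""
    hx,hy=half; W,H=int(2*hx*s),int(2*hy*s)
    j,i=np.meshgrid(np.arange(W),np.arange(H)); u=(j-W/2)/s; v=(H/2-i)/s
    a=np.radians(ang); f=np.array([np.cos(a),np.sin(a)]); r=np.array([np.sin(a),-np.cos(a)])
    XY=np.array(c)[:2]+v[...,None]*f+u[...,None]*r
    m=pix(p,np.c_[XY.reshape(-1,2),np.full(W*H,z)],st).reshape(H,W,2).astype(np.float32)
    return cv2.remap(p["color"],m[...,0],m[...,1],cv2.INTER_CUBIC)
def look(n="wrist"):
    st=ctrl.read_state(); p=ctrl.snapshot(n); return st,p
def spots(p,name,z,st=None,k=3):
    out=[]
    for d in ctrl.spot_point(p,name)[:k]:
        uv=np.array(d["centre"])*[p["color"].shape[1],p["color"].shape[0]]
        out.append((np.round(world(p,uv,z,st)[0][:2],1).tolist(),round(d["p"],2)))
    return out
def totool(st,dw):  # world shift -> tool shift
    return np.round(st["tcp_rot"].T@np.asarray(dw,float),1)
Z=dict(keeper_grip=58,tray=0,pliers=0,caliper=0,snips=0,wrench=0,pocket_pliers=12,pocket_caliper=12,pocket_snips=12,pocket_wrench=12)
E
python3 - <<'E'
from h import *
for n in ("top","side"):
    p=ctrl.snapshot(n)
    for t in Z: print(n,t,spots(p,t,Z[t]))
    # tray corners rim in top crop px
    if n=="top":
        c=np.array([[80,122],[268,155],[242,296],[50,265]])/2+[80,70]; print(world(p,c,34).round(0))
p=ctrl.snapshot("wrist"); print(p["K"],p["mount"])
E
```

```text
top keeper_grip [([607.7, 201.3], 0.66)]
top tray [([550.3, 198.8], 0.87)]
top pliers [([560.4, 317.1], 0.66)]
top caliper [([634.9, -134.3], 0.81), ([407.3, -498.1], 0.49), ([546.6, 265.5], 0.33)]
top snips [([277.2, 222.6], 0.86), ([240.5, -356.8], 0.82), ([444.8, -128.4], 0.61)]
top wrench [([634.6, -321.1], 0.74), ([570.4, 307.0], 0.58)]
top pocket_pliers [([564.4, 310.8], 0.61), ([619.2, -311.5], 0.3)]
top pocket_caliper [([548.6, 255.0], 0.79), ([618.2, 207.9], 0.34)]
top pocket_snips [([507.1, 181.7], 0.73)]
top pocket_wrench [([513.2, 98.3], 0.93)]
[[680. 332.  34.]
 [634.  34.  34.]
 [411.  68.  34.]
 [453. 368.  34.]]
side keeper_grip [([610.4, 201.3], 0.93)]
side tray [([551.6, 200.1], 0.74)]
side pliers [([751.7, -228.9], 0.36)]
side caliper [([626.4, -121.9], 0.61)]
side snips [([442.8, -135.4], 0.89), ([232.8, -359.9], 0.89), ([529.0, 167.5], 0.68)]
side wrench [([633.4, -325.0], 0.83), ([639.2, 169.0], 0.66)]
side pocket_pliers [([566.7, 313.1], 0.86)]
side pocket_caliper [([545.5, 251.0], 0.82), ([530.0, 105.3], 0.64)]
side pocket_snips [([516.4, 171.2], 0.62), ([629.0, 166.1], 0.25)]
side pocket_wrench [([517.9, 99.4], 0.61)]
[[297.31863964   0.         259.44340521]
 [  0.         297.31863964 191.57252975]
 [  0.           0.           1.        ]] [[-8.10433272e-04  9.71548887e-01  2.36837715e-01  6.71009411e+01]
 [ 9.99999645e-01  8.42279769e-04 -3.32843438e-05 -2.15130804e-01]
 [-2.31820983e-04  2.36837604e-01 -9.71549224e-01 -1.58308017e+02]
 [ 0.00000000e+00  0.00000000e+00  0.00000000e+00  1.00000000e+00]]
```

Request:
play_rows --linear '[[31,-33,-15],[62,-66,-30],[93,-99,-45],[124,-132,-60],[155,-165,-75]]' --dr '[[0,0,0],[0,0,0],[0,0,0],[0,0,0],[0,0,0]]' --gripper '[1,1,1,1,1]'

```text
time: 2.75
ee_pos: [269.3, -402.6, 301.2]
tcp_rot: [[0.966, 0.258, 0.0], [0.258, -0.966, -0.0], [0.0, 0.0, -1.0]]
force: [0.6, 0.5, -0.8]
width: 1.002
```

Request:
play_rows --linear '[[31,-33,0],[62,-66,0],[93,-99,0],[124,-132,0],[155,-165,0]]' --dr '[[0,0,0],[0,0,0],[0,0,0],[0,0,0],[0,0,0]]' --gripper '[1,1,1,1,1]'

```text
time: 3.25
ee_pos: [376.9, -201.5, 301.6]
tcp_rot: [[0.966, 0.258, 0.001], [0.258, -0.966, -0.001], [0.001, 0.001, -1.0]]
force: [0.7, -0.9, -0.5]
width: 0.999
```

Request:
play_rows --linear '[[31,-33,0],[62,-66,0],[93,-99,0],[124,-132,0],[155,-165,0]]' --dr '[[0,0,0],[0,0,0],[0,0,0],[0,0,0],[0,0,0]]' --gripper '[1,1,1,1,1]'

```text
time: 3.75
ee_pos: [484.6, -0.1, 301.9]
tcp_rot: [[0.966, 0.258, 0.002], [0.258, -0.966, -0.001], [0.002, 0.001, -1.0]]
force: [0.2, -0.6, 0.2]
width: 0.996
```

Request:
play_rows --linear '[[31,-33,0],[62,-66,0],[93,-99,0],[124,-132,0],[155,-165,0]]' --dr '[[0,0,-8],[0,0,-16],[0,0,-24],[0,0,-32],[0,0,-40]]' --gripper '[1,1,1,1,1]'

```text
time: 4.25
ee_pos: [592.4, 201.2, 302.0]
tcp_rot: [[0.569, 0.822, 0.002], [0.822, -0.569, -0.001], [0.001, 0.002, -1.0]]
force: [0.9, 0.2, -0.6]
width: 0.998
```

Request:
play_rows --linear '[[0,0,0],[0,0,0],[0,0,0],[0,0,0],[0,0,0]]' --dr '[[0,0,-8],[0,0,-16],[0,0,-24],[0,0,-26],[0,0,-26]]' --gripper '[1,1,1,1,1]'

```text
time: 4.75
ee_pos: [592.3, 201.2, 301.9]
tcp_rot: [[0.15, 0.989, 0.002], [0.989, -0.15, -0.001], [-0.001, 0.002, -1.0]]
force: [-0.3, -0.1, -0.4]
width: 1.002
```

```bash
python3 - <<'E'
from h import *
st,p=look(); print(st["ee_pos"],st["tcp_rot"][:,0])
for t in ["keeper_grip","tray","pocket_pliers","pocket_caliper","pocket_snips","pocket_wrench"]: print(t,spots(p,t,Z[t],st))
o=ortho(p,st,(550,200),-8.8,(165,130),25,2.4); cv2.imwrite("pics/tray1.png",o)
np.savez("tray1.npz",color=p["color"],K=p["K"],mount=p["mount"],ee_pos=st["ee_pos"],tcp_rot=st["tcp_rot"])
E
```

```text
[592.31165528 201.2420231  301.8583141 ] [ 1.50424379e-01  9.88621339e-01 -5.95682211e-04]
keeper_grip [([610.0, 191.5], 0.67)]
tray [([541.4, 199.6], 0.96)]
pocket_pliers [([561.9, 313.6], 0.92), ([631.4, -125.9], 0.61)]
pocket_caliper [([550.8, 253.2], 0.74)]
pocket_snips [([521.6, 173.8], 0.82)]
pocket_wrench [([525.9, 96.5], 0.56)]
```

View pics/tray1.png

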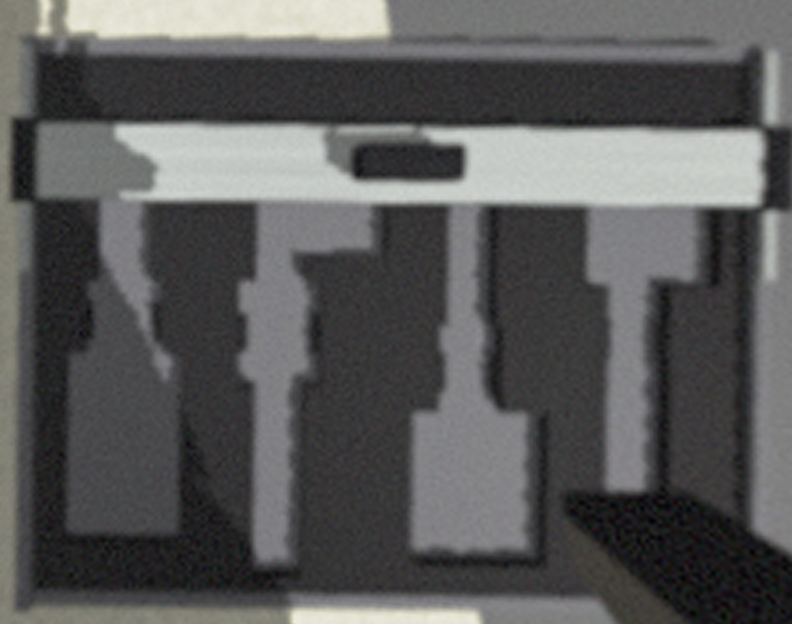

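The metric view shows the tray square at -8.8° with the fin at (409,162). All four pockets are empty and the bar is locked over the head ends.

```bash
python3 - <<'E'
from h import *
d=np.load("tray1.npz"); p=dict(d); st=dict(d)
def o2w(uv,z,c=(550,200),ang=-8.8,half=(165,130),zp=25,s=2.4):
    uv=np.atleast_2d(np.array(uv,float)); a=np.radians(ang); f=np.array([np.cos(a),np.sin(a)]); r=np.array([np.sin(a),-np.cos(a)])
    X=np.array(c)+((half[1]*s-uv[:,1])/s)[:,None]*f+((uv[:,0]-half[0]*s)/s)[:,None]*r
    cam=ray(p,[[0,0]],st)[0]; X3=np.c_[X,np.full(len(X),zp)]; t=(zp-z)/(zp-cam[2]); return X3+(cam-X3)*t
q=o2w([[409,162],[353,145],[466,145],[466,180],[353,180]],72); print(q.round(1))
print("size",np.linalg.norm(q[1]-q[2]),np.linalg.norm(q[2]-q[3]))
f=o2w([[409,162]],72)[0]; print("fin",f, totool(st,f-st["ee_pos"]))
# bar edges at z 44, foam inner/outer edges
a=np.radians(-8.8);R=np.array([[np.cos(a),-np.sin(a)],[np.sin(a),np.cos(a)]])
for n,uv,z in [("bar",[[600,127],[600,205],[240,122],[240,200]],44),("rim",[[20,300],[765,300],[766,50]],34),("rimtb",[[400,40],[300,600]],34)]:
    print(n,((o2w(uv,z)[:,:2]-[550,200])@R).round(1).tolist())
E
```

```text
[[610.1 194.   72. ]
 [619.5 213.6  72. ]
 [613.1 172.1  72. ]
 [600.2 174.1  72. ]
 [606.6 215.6  72. ]]
size 41.99764716552441 13.008120803480958
fin [610.05003938 193.96458907  72.        ] [ -4.4  18.1 229.9]
bar [[75.5, -78.0], [44.5, -78.0], [77.5, 65.4], [46.5, 65.4]]
rim [[5.8, 155.0], [5.8, -149.0], [107.8, -149.4]]
rimtb [[111.9, -0.1], [-116.7, 40.7]]
```

Request:
play_rows --linear '[[-4,18,40],[-4,18,80],[-4,18,120],[-4,18,160],[-4,18,200]]' --dr '[[0,0,0.5],[0,0,0.5],[0,0,0.5],[0,0,0.5],[0,0,0.5]]' --gripper '[1,1,1,0.6,0.5]' --squeeze 15

```text
time: 5.6
ee_pos: [610.0, 194.2, 100.7]
tcp_rot: [[0.161, 0.987, 0.003], [0.987, -0.161, -0.001], [-0.0, 0.003, -1.0]]
force: [0.2, 0.5, 0.5]
width: 0.843
```

Request:
play_rows --linear '[[0,0,20],[0,0,41],[0,0,41],[0,0,41],[0,0,41]]' --dr '[[0,0,0],[0,0,0],[0,0,0],[0,0,0],[0,0,0]]' --gripper '[0.5,0.4,0.2,0,0]'

```text
time: 6.1
ee_pos: [611.2, 194.5, 61.1]
tcp_rot: [[0.161, 0.987, 0.005], [0.987, -0.161, -0.0], [0.001, 0.005, -1.0]]
force: [-0.1, -0.4, -0.5]
width: 0.414
```

Request:
play_rows --linear '[[0,0,0],[0,0,0],[0,0,0]]' --dr '[[0,0,0],[0,0,0],[0,0,0]]' --gripper '[0,0,0]'

```text
time: 6.4
ee_pos: [611.3, 194.7, 61.9]
tcp_rot: [[0.161, 0.987, 0.005], [0.987, -0.161, 0.0], [0.001, 0.005, -1.0]]
force: [-2.0, 0.3, 2.6]
width: 0.15
```

Request:
play_rows --linear '[[0,7,0],[0,15,0],[0,23,0],[0,31,0],[0,38,0]]' --dr '[[0,0,0],[0,0,0],[0,0,0],[0,0,0],[0,0,0]]' --gripper '[0,0,0,0,0]'

```text
time: 6.9
ee_pos: [642.5, 189.3, 61.4]
tcp_rot: [[0.162, 0.987, -0.009], [0.987, -0.162, 0.0], [-0.001, -0.009, -1.0]]
force: [-27.6, 7.5, 20.6]
width: 0.354
```

Request:
play_rows --linear '[[0,3,0],[0,5,0],[0,7,0],[0,8,0],[0,9,0]]' --dr '[[0,0,0],[0,0,0],[0,0,0],[0,0,0],[0,0,0]]' --gripper '[0,0,0,0,0]'

```text
time: 7.4
ee_pos: [644.5, 188.7, 60.8]
tcp_rot: [[0.163, 0.986, -0.024], [0.987, -0.163, 0.001], [-0.003, -0.024, -1.0]]
force: [-29.1, 8.0, 19.9]
width: 0.405
```

```bash
python3 - <<'E'
from h import *
st,p=look(); print(st["ee_pos"],st["force"],st["width"],spots(p,"keeper_grip",58,st))
q=ctrl.snapshot("side"); print(spots(q,"keeper_grip",58)); 
b=cv2.resize(q["color"][180:360,80:290],(560,480),interpolation=cv2.INTER_CUBIC)
cv2.imwrite("pics/k1.png",b)
E
```

```text
[644.52749735 188.74009928  60.81432617] [-29.13370584   7.97388963  19.85636502] 0.40451880212657193 [([634.1, 188.8], 0.67), ([575.0, 250.9], 0.37)]
[([632.9, 193.9], 0.8)]
```

View pics/k1.png

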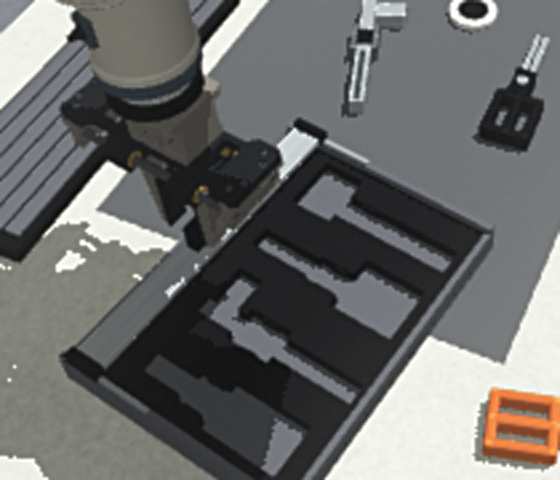

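```bash
python3 - <<'E'
from h import *
st,p=look()
o=ortho(p,st,(600,192),-9.3,(165,110),44,2.4); cv2.imwrite("pics/k2.png",o)
E
```

```text
(no output)
```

View pics/k2.png

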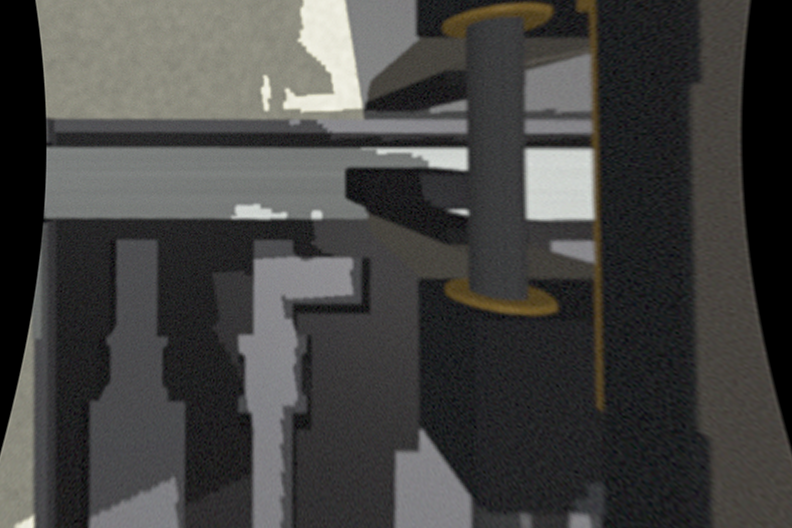

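The bar now reads 23–24 mm farther out. It has stopped hard at 29 N, just short of the tray rim and clear of the pocket heads, so it had started partly open and is now at the open stop. I release it and go to the caliper.

Request:
play_rows --linear '[[0,-3,0],[0,-3,0],[0,-3,-20],[0,-3,-60],[0,-3,-100]]' --dr '[[0,0,0],[0,0,0],[0,0,0],[0,0,0],[0,0,0]]' --gripper '[1,1,1,1,1]'

```text
time: 8.15
ee_pos: [644.9, 188.6, 161.4]
tcp_rot: [[0.163, 0.986, -0.024], [0.987, -0.163, 0.0], [-0.004, -0.023, -1.0]]
force: [-0.5, 0.7, -0.6]
width: 0.81
```

Request:
play_rows --linear '[[-30,4,-30],[-70,8,-40],[-110,12,-40],[-150,16,-40],[-190,20,-40]]' --dr '[[0,0,0],[0,0,0],[0,0,0],[0,0,0],[0,0,0]]' --gripper '[1,1,1,1,1]'

```text
time: 8.65
ee_pos: [635.8, -4.4, 202.3]
tcp_rot: [[0.163, 0.986, -0.021], [0.987, -0.163, -0.001], [-0.004, -0.021, -1.0]]
force: [0.1, 0.7, 1.2]
width: 1.001
```

Request:
play_rows --linear '[[-30,4,0],[-60,8,0],[-90,16,0],[-120,21,20],[-125,22,40]]' --dr '[[0,0,-7],[0,0,-14],[0,0,-21],[0,0,-28],[0,0,-28]]' --gripper '[1,1,1,1,1]'

```text
time: 9.15
ee_pos: [637.9, -135.7, 162.8]
tcp_rot: [[-0.321, 0.947, -0.017], [0.947, 0.321, -0.003], [0.003, -0.017, -1.0]]
force: [0.2, 0.8, -0.2]
width: 0.998
```

```bash
python3 - <<'E'
from h import *
st,p=look(); print(st["ee_pos"],st["tcp_rot"].round(3).tolist(),st["q"])
for t in ["caliper","snips","wrench"]: print(t,spots(p,t,0,st))
np.savez("cal1.npz",color=p["color"],K=p["K"],mount=p["mount"],ee_pos=st["ee_pos"],tcp_rot=st["tcp_rot"])
o=ortho(p,st,(631,-128),-71,(110,110),20,3); cv2.imwrite("pics/cal1.png",o)
q=ctrl.snapshot("side"); print(spots(q,"keeper_grip",58))
E
```

```text
[ 637.90987253 -135.73018464  162.79543536] [[-0.321, 0.947, -0.017], [0.947, 0.321, -0.003], [0.003, -0.017, -1.0]] [-11.94562607  26.55432123  92.47739177  -0.42030049  61.88656854
 -30.46008372]
caliper [([633.2, -128.7], 0.98)]
snips [([443.8, -130.6], 0.74)]
wrench [([628.2, -317.9], 0.68)]
[([632.1, 187.6], 0.66), ([324.0, -161.9], 0.64), ([602.6, -79.2], 0.49)]
```

View pics/cal1.png

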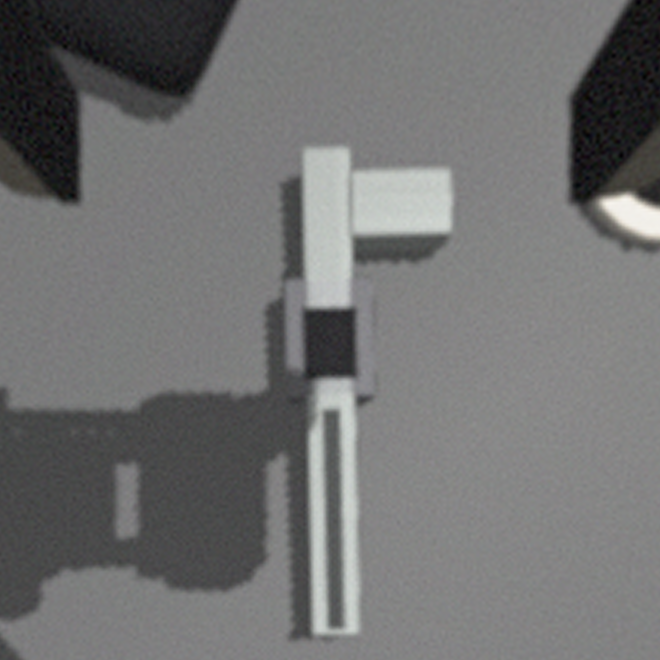

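The crop shows the caliper's beam from (326,147) to (336,633), which is 162 mm, with the jaw to the right and the slide centre near (330,340). Head direction is -70°.

Request:
play_rows --linear '[[12,-1,30],[12,-1.5,70],[12.3,-1.6,100],[12.3,-1.6,125],[12.3,-1.6,142]]' --dr '[[-1,-0.2,-1.3],[-1,-0.2,-1.3],[-1,-0.2,-1.3],[-1,-0.2,-1.3],[-1,-0.2,-1.3]]' --gripper '[0.7,0.6,0.6,0.6,0.6]' --squeeze 30

```text
time: 9.95
ee_pos: [629.4, -119.3, 20.9]
tcp_rot: [[-0.341, 0.94, -0.001], [0.94, 0.341, 0.001], [0.002, -0.001, -1.0]]
force: [0.7, 0.4, 0.8]
width: 0.603
```

Request:
play_rows --linear '[[0,0,0],[0,0,0],[0,0,0],[0,0,0],[0,0,0]]' --dr '[[0,0,0],[0,0,0],[0,0,0],[0,0,0],[0,0,0]]' --gripper '[0.3,0.1,0,0,0]'

```text
time: 10.45
ee_pos: [630.4, -119.4, 22.4]
tcp_rot: [[-0.341, 0.94, 0.001], [0.94, 0.341, 0.001], [0.001, 0.001, -1.0]]
force: [-1.3, 0.9, 6.5]
width: 0.322
```

Request:
play_rows --linear '[[0,0,-20],[0,0,-60],[0,0,-100],[0,0,-130],[0,0,-130]]' --dr '[[0,0,0],[0,0,0],[0,0,0],[0,0,0],[0,0,0]]' --gripper '[0,0,0,0,0]'

```text
time: 10.95
ee_pos: [633.1, -120.1, 157.5]
tcp_rot: [[-0.341, 0.94, 0.009], [0.94, 0.341, -0.001], [-0.004, 0.008, -1.0]]
force: [0.4, 0.7, -2.0]
width: 0.325
```

Request:
play_rows --linear '[[20,1,0],[54,3,0],[90,6,0],[126,8,0],[162,10,0]]' --dr '[[0,0,0],[0,0,0],[0,0,0],[0,0,0],[0,0,0]]' --gripper '[0,0,0,0,0]'

```text
time: 11.45
ee_pos: [585.1, 37.5, 155.2]
tcp_rot: [[-0.341, 0.94, 0.006], [0.94, 0.341, -0.0], [-0.003, 0.006, -1.0]]
force: [0.1, -0.1, -1.2]
width: 0.327
```

Request:
play_rows --linear '[[36,2,0],[72,4,0],[108,7,0],[140,9,0],[162,11,0]]' --dr '[[0,0,-8],[0,0,-16],[0,0,-24],[0,0,-32],[0,0,-40]]' --gripper '[0,0,0,0,0]'

```text
time: 11.95
ee_pos: [537.6, 195.6, 153.2]
tcp_rot: [[-0.869, 0.495, 0.003], [0.495, 0.869, -0.001], [-0.003, 0.001, -1.0]]
force: [0.6, 0.3, -2.3]
width: 0.321
```

Request:
play_rows --linear '[[0,0,0],[0,0,0],[0,0,0],[0,0,0],[0,0,0]]' --dr '[[0,0,-8],[0,0,-16],[0,0,-20.6],[0,0,-20.6],[0,0,-20.6]]' --gripper '[0,0,0,0,0]'

```text
time: 12.45
ee_pos: [536.5, 195.8, 152.1]
tcp_rot: [[-0.987, 0.16, 0.002], [0.16, 0.987, -0.001], [-0.002, -0.001, -1.0]]
force: [-0.5, 0.1, -2.5]
width: 0.322
```

```bash
cat >> h.py <<'E'
def save(n,p,st): np.savez(n,color=p["color"],K=p["K"],mount=p["mount"],ee_pos=st["ee_pos"],tcp_rot=st["tcp_rot"])
E
python3 - <<'E'
from h import *
st,p=look(); print(st["ee_pos"],st["tcp_rot"].round(3).tolist(),st["q"][5],st["width"])
for t in ["pocket_caliper","pocket_snips","pocket_wrench","pocket_pliers"]: print(t,spots(p,t,12,st))
save("tr2.npz",p,st)
o=ortho(p,st,(545,215),-9.2,(130,130),25,2.3)
h=ortho(p,st,st["ee_pos"][:2],-9.2,(60,130),st["ee_pos"][2]-1,2.3)
cv2.imwrite("pics/tr2.png",np.hstack([o,h])[:600,:800])
print(o.shape,h.shape)
E
```

```text
[536.51411904 195.78975755 152.07531334] [[-0.987, 0.16, 0.002], [0.16, 0.987, -0.001], [-0.002, -0.001, -1.0]] -60.76796266481246 0.32227857722574427
pocket_caliper [([548.3, 246.4], 0.56)]
pocket_snips [([517.8, 172.3], 0.63), ([542.8, 202.6], 0.38)]
pocket_wrench [([523.6, 100.5], 0.92)]
pocket_pliers [([567.5, 313.7], 0.93)]
(598, 598, 3) (598, 276, 3)
```

View pics/tr2.png

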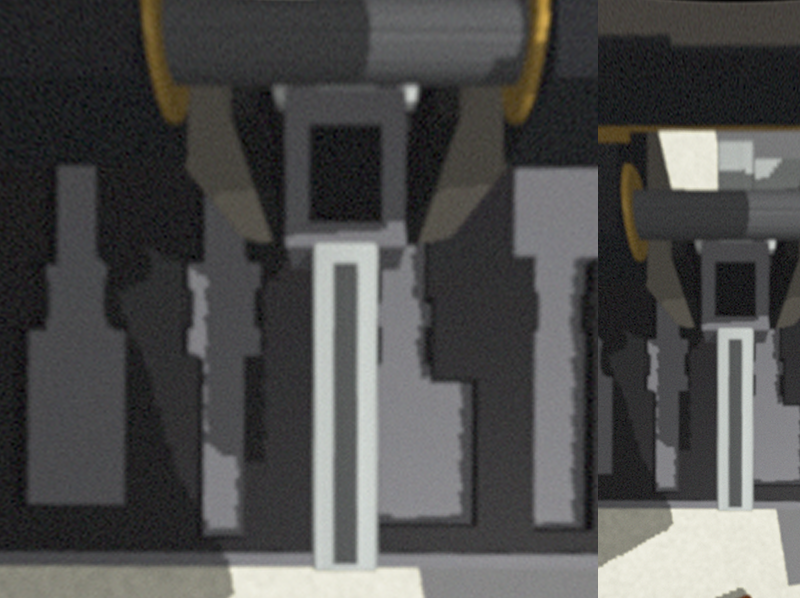

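The left panel shows the caliper pocket with its beam at columns 203–243 and tail at about row 530. In the right panel the held caliper is straight and centred, with its tail at row 510. I go low over the pocket for one correcting look.

Request:
play_rows --linear '[[1,25,10],[2,50,30],[2.3,55.5,60],[2.3,55.5,85],[2.3,55.5,94]]' --dr '[[0,0,0],[0,0,0],[0,0,0],[0,0,0],[0,0,0]]' --gripper '[0,0,0,0,0]'

```text
time: 13.2
ee_pos: [542.8, 250.2, 56.5]
tcp_rot: [[-0.987, 0.159, -0.0], [0.159, 0.987, -0.002], [-0.0, -0.002, -1.0]]
force: [0.4, -0.2, -2.8]
width: 0.323
```

Request:
play_rows --linear '[[0,0,0],[0,0,0]]' --dr '[[0,0,0],[0,0,0]]' --gripper '[0,0]'

```text
time: 13.4
ee_pos: [543.0, 250.1, 57.0]
tcp_rot: [[-0.987, 0.159, -0.0], [0.159, 0.987, -0.002], [-0.0, -0.002, -1.0]]
force: [-0.0, 0.3, -1.6]
width: 0.322
```

```bash
python3 - <<'E'
from h import *
st,p=look(); print(st["ee_pos"],st["tcp_rot"].round(3).tolist(),st["width"])
save("tr3.npz",p,st)
e=st["ee_pos"]; f=st["tcp_rot"][:2,0]
c=e[:2]+55*f
o=ortho(p,st,c,-9.2,(50,75),25,4); h=ortho(p,st,c,-9.2,(50,75),e[2]-2,4)
cv2.imwrite("pics/tr3.png",np.hstack([o,h]))
E
```

```text
[543.0327869  250.11183298  57.03974429] [[-0.987, 0.159, -0.0], [0.159, 0.987, -0.002], [-0.0, -0.002, -1.0]] 0.32164836181782164
```

View pics/tr3.png

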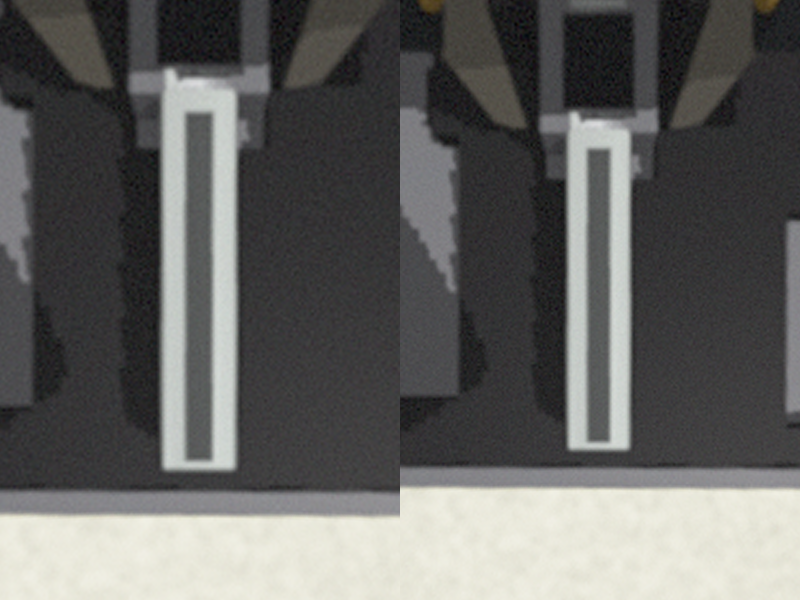

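The held caliper's beam is at column 199 with its tail at row 449. Against the rim (row 490) and the neighbouring pocket edge (column 33), it should be aligned to about 1 mm. I lower it.

Request:
play_rows --linear '[[0,0,4],[0,0,8],[0,0,11],[0,0,13],[0,0,14]]' --dr '[[0,0,0],[0,0,0],[0,0,0],[0,0,0],[0,0,0]]' --gripper '[0,0,0,0,0]'

```text
time: 13.95
ee_pos: [543.3, 250.4, 44.3]
tcp_rot: [[-0.987, 0.16, 0.001], [0.16, 0.987, -0.002], [-0.001, -0.002, -1.0]]
force: [-5.5, -1.0, 11.9]
width: 0.324
```

Request:
play_rows --linear '[[0,0,1],[0,0,2],[0,0,3],[0,0,4]]' --dr '[[0,0,0],[0,0,0],[0,0,0],[0,0,0]]' --gripper '[0,0,0,0]'

```text
time: 14.35
ee_pos: [543.5, 250.6, 43.0]
tcp_rot: [[-0.987, 0.159, 0.001], [0.159, 0.987, -0.001], [-0.001, -0.001, -1.0]]
force: [-11.2, -5.1, 37.5]
width: 0.32
```

Request:
play_rows --linear '[[0,0,-2],[0,0,-2.5]]' --dr '[[0,0,0],[0,0,0]]' --gripper '[0,0]'

```text
time: 14.55
ee_pos: [543.9, 250.8, 46.1]
tcp_rot: [[-0.987, 0.16, 0.002], [0.159, 0.987, -0.001], [-0.002, -0.001, -1.0]]
force: [-1.0, 0.3, -2.6]
width: 0.325
```

```bash
python3 - <<'E'
from h import *
st,p=look(); print(st["ee_pos"],st["force"],st["width"])
save("tr4.npz",p,st)
e=st["ee_pos"]; f=st["tcp_rot"][:2,0]
c=e[:2]+45*f
o=ortho(p,st,c,-9.2,(50,75),25,4)
s=ctrl.snapshot("side"); cv2.imwrite("pics/side4.png",s["color"])
b=cv2.resize(s["color"][230:355,100:225],(400,400),interpolation=cv2.INTER_CUBIC); b=np.vstack([b,np.zeros((200,400,3),np.uint8)])
cv2.imwrite("pics/tr4.png",np.hstack([o,b]))
E
```

```text
[543.89539721 250.76990969  46.12549269] [-1.0019752   0.33268486 -2.64757188] 0.32517557808321385
```

View pics/tr4.png

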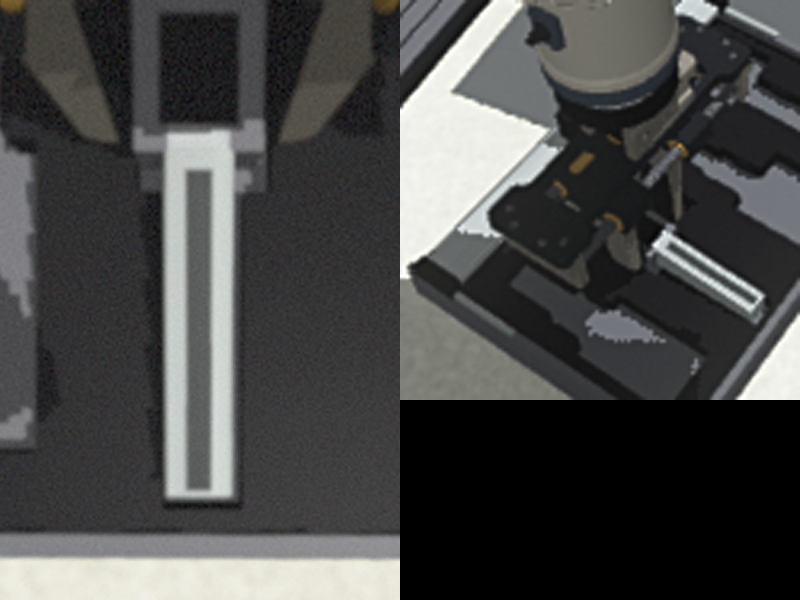

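The caliper is seated in line sideways, but the tail gap reads about 5 mm, and the -x force agrees that it sits about 2.5–3 mm too far ahead. I shift it back and lower again.

Request:
play_rows --linear '[[1.5,0,-2],[2.8,0,-2],[2.8,0,0],[2.8,0,2],[2.8,0,3]]' --dr '[[0,0,0],[0,0,0],[0,0,0],[0,0,0],[0,0,0]]' --gripper '[0,0,0,0,0]'

```text
time: 15.15
ee_pos: [540.7, 250.8, 42.2]
tcp_rot: [[-0.987, 0.159, 0.001], [0.159, 0.987, -0.002], [-0.001, -0.002, -1.0]]
force: [-0.8, -1.7, 1.3]
width: 0.321
```

Request:
play_rows --linear '[[0,0,1],[0,0,2],[0,0,3]]' --dr '[[0,0,0],[0,0,0],[0,0,0]]' --gripper '[0,0,0]'

```text
time: 15.45
ee_pos: [541.2, 250.8, 39.4]
tcp_rot: [[-0.987, 0.159, 0.002], [0.159, 0.987, -0.002], [-0.002, -0.001, -1.0]]
force: [0.7, -1.5, 3.7]
width: 0.322
```

Request:
play_rows --linear '[[0,0,1],[0,0,2],[0,0,2]]' --dr '[[0,0,0],[0,0,0],[0,0,0]]' --gripper '[0,0,0]'

```text
time: 15.75
ee_pos: [541.5, 250.8, 37.4]
tcp_rot: [[-0.987, 0.159, 0.002], [0.159, 0.987, -0.002], [-0.003, -0.001, -1.0]]
force: [2.3, -1.0, 1.9]
width: 0.327
```

Request:
play_rows --linear '[[0,0,0],[0,0,0],[0,0,-10],[-6,0,-25],[-6,0,-30]]' --dr '[[0,0,0],[0,0,0],[0,0,0],[0,0,0],[0,0,0]]' --gripper '[0.5,0.6,0.6,0,0]'

```text
time: 16.25
ee_pos: [548.7, 250.4, 69.2]
tcp_rot: [[-0.987, 0.159, 0.005], [0.159, 0.987, -0.0], [-0.005, 0.0, -1.0]]
force: [0.4, -0.4, -0.4]
width: 0.43
```

Request:
play_rows --linear '[[0,0,0],[0,0,0],[0,0,0],[0,0,3],[0,0,10]]' --dr '[[0,0,0],[0,0,0],[0,0,0],[0,0,0],[0,0,0]]' --gripper '[0,0,0,0,0]'

```text
time: 16.75
ee_pos: [548.8, 250.5, 58.9]
tcp_rot: [[-0.987, 0.159, 0.005], [0.159, 0.987, -0.0], [-0.005, 0.001, -1.0]]
force: [0.2, -0.0, 0.5]
width: 0.009
```

Request:
play_rows --linear '[[0,0,3],[0,0,6],[0,0,9],[0,0,12],[0,0,14]]' --dr '[[0,0,0],[0,0,0],[0,0,0],[0,0,0],[0,0,0]]' --gripper '[0,0,0,0,0]'

```text
time: 17.25
ee_pos: [548.9, 250.6, 44.7]
tcp_rot: [[-0.987, 0.159, 0.005], [0.159, 0.987, -0.0], [-0.005, 0.001, -1.0]]
force: [-0.0, 1.1, 0.3]
width: 0.004
```

Request:
play_rows --linear '[[0,0,1],[0,0,2]]' --dr '[[0,0,0],[0,0,0]]' --gripper '[0,0]'

```text
time: 17.45
ee_pos: [549.0, 250.7, 43.4]
tcp_rot: [[-0.987, 0.159, 0.005], [0.159, 0.987, -0.0], [-0.005, 0.001, -1.0]]
force: [-4.9, -1.4, 16.7]
width: -0.0
```

Request:
play_rows --linear '[[0,0,1.0],[0,0,1.5],[0,0,1.5]]' --dr '[[0,0,0],[0,0,0],[0,0,0]]' --gripper '[0,0,0]'

```text
time: 17.75
ee_pos: [549.1, 250.7, 43.4]
tcp_rot: [[-0.987, 0.159, 0.005], [0.159, 0.987, -0.0], [-0.005, 0.001, -1.0]]
force: [-4.5, -1.7, 15.8]
width: 0.002
```

Request:
play_rows --linear '[[0,0,-20],[0,0,-60],[0,0,-100],[0,-40,-120],[0,-80,-120]]' --dr '[[0,0,0],[0,0,0],[0,0,0],[0,0,0],[0,0,0]]' --gripper '[0,0,0.5,1,1]'

```text
time: 18.25
ee_pos: [537.6, 172.2, 166.9]
tcp_rot: [[-0.987, 0.157, 0.011], [0.157, 0.988, 0.002], [-0.011, 0.003, -1.0]]
force: [-0.3, 0.7, -0.9]
width: 0.242
```

```bash
python3 - <<'E'
from h import *
st,p=look(); print(st["ee_pos"],st["tcp_rot"].round(3).tolist())
save("tr5.npz",p,st)
for t in ["caliper","snips","pocket_snips","pocket_wrench"]: print(t,spots(p,t,12,st))
o=ortho(p,st,(545,185),-9.2,(130,115),25,3); cv2.imwrite("pics/tr5.png",o[:600,:])
q=ctrl.snapshot("top")
for t in ["snips","wrench","keeper_grip"]: print(t,spots(q,t,Z[t]))
E
```

```text
[537.57340141 172.17977727 166.85362646] [[-0.987, 0.157, 0.011], [0.157, 0.988, 0.002], [-0.011, 0.003, -1.0]]
caliper [([550.3, 250.1], 0.74)]
snips [([452.6, -121.4], 0.86)]
pocket_snips [([514.9, 172.3], 0.77), ([551.8, 248.7], 0.47), ([543.2, 203.7], 0.28)]
pocket_wrench [([523.6, 101.8], 0.73)]
snips [([241.6, -362.9], 0.88), ([267.4, 222.5], 0.76), ([447.5, -132.6], 0.66)]
wrench [([627.2, -318.3], 0.78), ([748.3, -208.2], 0.65), ([509.0, 93.6], 0.62)]
keeper_grip [([632.4, 199.3], 0.66)]
```

View pics/tr5.png

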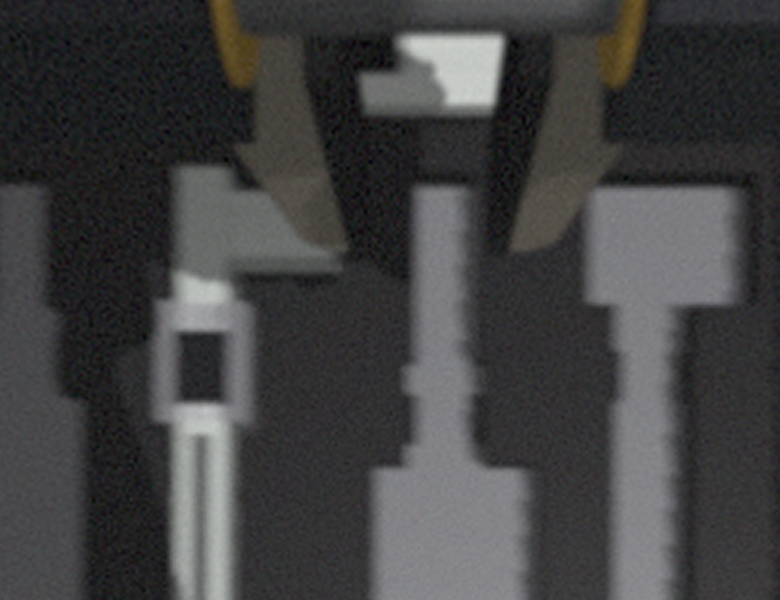

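The caliper lies in its pocket (slide at (203,365)), and the press stopped at tip height 32.4 mm, which is home. Next are the black snips.

Request:
play_rows --linear '[[4,-31,0],[8,-62,0],[12,-94,0],[16,-125,0],[20,-156,0]]' --dr '[[0.2,0.6,0],[0.2,0.6,0],[0.2,0.6,0],[0.2,0.6,0],[0.2,0.6,0]]' --gripper '[1,1,1,1,1]'

```text
time: 19.2
ee_pos: [491.0, 21.2, 162.5]
tcp_rot: [[-0.988, 0.157, -0.006], [0.157, 0.988, -0.002], [0.006, -0.003, -1.0]]
force: [-0.5, 0.2, 0.7]
width: 0.998
```

Request:
play_rows --linear '[[4,-31,0],[8,-62,0],[12,-94,0],[16,-125,0],[21,-156,0]]' --dr '[[0,0,8],[0,0,16],[0,0,24],[0,0,32],[0,0,40]]' --gripper '[1,1,1,1,1]'

```text
time: 19.7
ee_pos: [445.7, -130.2, 163.0]
tcp_rot: [[-0.652, 0.758, -0.006], [0.758, 0.652, -0.002], [0.003, -0.006, -1.0]]
force: [0.4, -0.1, -0.1]
width: 1.006
```

Request:
play_rows --linear '[[0,0,0],[0,0,5],[0,0,15],[0,0,15],[0,0,15]]' --dr '[[0,0,8],[0,0,16],[0,0,24],[0,0,32],[0,0,38]]' --gripper '[1,1,1,1,1]'

```text
time: 20.2
ee_pos: [445.8, -129.8, 147.5]
tcp_rot: [[-0.042, 0.999, -0.007], [0.999, 0.042, -0.002], [-0.001, -0.007, -1.0]]
force: [0.3, 0.4, -0.2]
width: 1.001
```

Request:
play_rows --linear '[[0,0,0],[0,0,0],[0,0,0]]' --dr '[[0,0,0],[0,0,0],[0,0,0]]' --gripper '[1,1,1]'

```text
time: 20.5
ee_pos: [446.0, -129.6, 147.4]
tcp_rot: [[-0.045, 0.999, -0.007], [0.999, 0.045, -0.001], [-0.001, -0.007, -1.0]]
force: [-1.0, -0.1, 0.0]
width: 1.001
```

```bash
python3 - <<'E'
from h import *
st,p=look(); print(st["ee_pos"],st["tcp_rot"].round(4).tolist(),st["q"][5])
save("sn1.npz",p,st); print(spots(p,"snips",0,st),spots(p,"wrench",0,st))
o=ortho(p,st,(447,-130),-87,(100,100),20,3); cv2.imwrite("pics/sn1.png",o)
E
```

```text
[ 445.96921594 -129.56817193  147.43572609] [[-0.0449, 0.999, -0.0074], [0.999, 0.0449, -0.0015], [-0.0012, -0.0074, -1.0]] -18.651875146201235
[([447.5, -130.9], 0.6)] [([631.1, -318.3], 0.62)]
```

View pics/sn1.png

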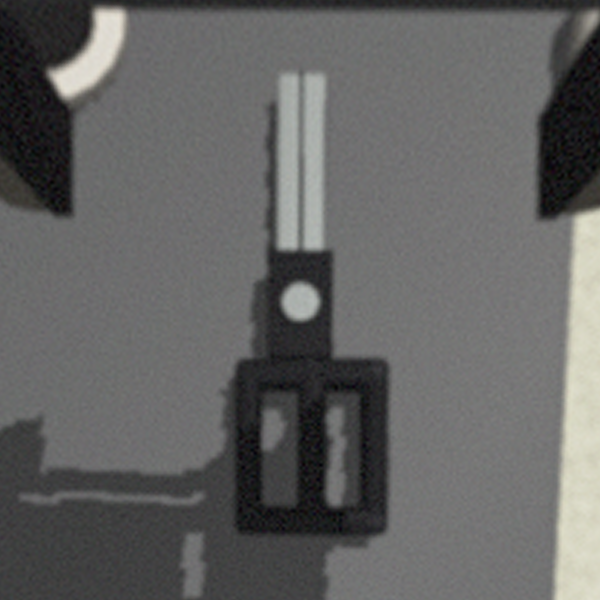

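The close crop confirms the black snips: pivot at (300,301), head up at -87°. I grip at the pivot.

Request:
play_rows --linear '[[-2,1,30],[-2.4,1.5,60],[-2.4,1.8,90],[-2.4,1.8,115],[-2.4,1.8,125.5]]' --dr '[[-0.4,0.1,0],[-0.4,0.1,0],[-0.4,0.1,0],[-0.4,0.1,0],[-0.4,0.1,0]]' --gripper '[0.8,0.6,0.6,0.6,0.6]' --squeeze 30

```text
time: 21.15
ee_pos: [445.6, -131.9, 20.2]
tcp_rot: [[-0.044, 0.999, -0.003], [0.999, 0.044, 0.001], [0.001, -0.003, -1.0]]
force: [0.1, 0.3, 0.0]
width: 0.606
```

Request:
play_rows --linear '[[0,0,0],[0,0,0],[0,0,0],[0,0,0],[0,0,0]]' --dr '[[0,0,0],[0,0,0],[0,0,0],[0,0,0],[0,0,0]]' --gripper '[0.3,0.1,0,0,0]'

```text
time: 21.65
ee_pos: [446.4, -132.1, 21.1]
tcp_rot: [[-0.044, 0.999, -0.001], [0.999, 0.044, 0.001], [0.001, -0.001, -1.0]]
force: [-0.8, -1.2, 6.7]
width: 0.236
```

Request:
play_rows --linear '[[0,0,0],[0,0,0],[0,0,-30],[0,0,-70],[0,0,-110]]' --dr '[[0,0,0],[0,0,0],[0,0,0],[0,0,0],[0,0,0]]' --gripper '[0,0,0,0,0]'

```text
time: 22.15
ee_pos: [445.7, -131.9, 131.9]
tcp_rot: [[-0.044, 0.999, -0.003], [0.999, 0.044, 0.001], [0.001, -0.003, -1.0]]
force: [1.6, -0.4, -2.7]
width: 0.235
```

Request:
play_rows --linear '[[25,8,-5],[55,16,-10],[90,26,-10],[125,36,-10],[155,45,-10]]' --dr '[[0,0,0],[0,0,0],[0,0,0],[0,0,0],[0,0,0]]' --gripper '[0,0,0,0,0]'

```text
time: 22.65
ee_pos: [483.8, 26.5, 142.0]
tcp_rot: [[-0.044, 0.999, -0.003], [0.999, 0.044, 0.001], [0.002, -0.003, -1.0]]
force: [1.4, -0.2, -2.4]
width: 0.237
```

Request:
play_rows --linear '[[35,10,0],[70,20,0],[105,30,0],[135,39,0],[148,43,0]]' --dr '[[0,0,-8],[0,0,-16],[0,0,-24],[0,0,-32],[0,0,-40]]' --gripper '[0,0,0,0,0]'

```text
time: 23.15
ee_pos: [520.6, 178.8, 141.9]
tcp_rot: [[-0.681, 0.732, -0.003], [0.732, 0.681, 0.002], [0.003, -0.001, -1.0]]
force: [-0.3, 0.7, -0.9]
width: 0.234
```

Request:
play_rows --linear '[[0,0,0],[0,0,0],[0,0,0],[0,0,0],[0,0,0]]' --dr '[[0,0,-8],[0,0,-16],[0,0,-24],[0,0,-32],[0,0,-38.3]]' --gripper '[0,0,0,0,0]'

```text
time: 23.65
ee_pos: [520.1, 178.7, 141.5]
tcp_rot: [[-0.989, 0.147, -0.004], [0.147, 0.989, 0.002], [0.004, 0.001, -1.0]]
force: [0.9, 0.4, -2.4]
width: 0.234
```

Request:
play_rows --linear '[[0,0,0],[0,0,0]]' --dr '[[0,0,0],[0,0,0]]' --gripper '[0,0]'

```text
time: 23.85
ee_pos: [519.8, 178.6, 141.2]
tcp_rot: [[-0.989, 0.149, -0.004], [0.149, 0.989, 0.001], [0.005, 0.001, -1.0]]
force: [0.7, -0.5, -1.8]
width: 0.235
```

Request:
play_rows --linear '[[-0.5,-3.6,20],[-0.5,-3.6,50],[-0.5,-3.6,70],[-0.5,-3.6,80],[-0.5,-3.6,80]]' --dr '[[0,0,0.6],[0,0,0.6],[0,0,0.6],[0,0,0.6],[0,0,0.6]]' --gripper '[0,0,0,0,0]'

```text
time: 24.35
ee_pos: [518.5, 174.8, 60.1]
tcp_rot: [[-0.987, 0.161, -0.007], [0.161, 0.987, 0.001], [0.007, -0.0, -1.0]]
force: [0.2, -0.5, -1.9]
width: 0.235
```

Request:
play_rows --linear '[[0,0,0],[0,0,0]]' --dr '[[0,0,0],[0,0,0]]' --gripper '[0,0]'

```text
time: 24.55
ee_pos: [519.2, 175.0, 61.0]
tcp_rot: [[-0.987, 0.162, -0.006], [0.162, 0.987, 0.001], [0.006, 0.0, -1.0]]
force: [0.0, 0.4, -1.4]
width: 0.237
```

```bash
python3 - <<'E'
from h import *
st,p=look(); print(st["ee_pos"],st["tcp_rot"].round(3).tolist(),st["width"])
save("tr6.npz",p,st)
e=st["ee_pos"]; f=st["tcp_rot"][:2,0]; c=e[:2]+40*f; print(c)
o=ortho(p,st,c,-9.2,(100,75),25,4); h=ortho(p,st,c,-9.2,(40,75),e[2]-1,2)
o[:300,640:]=h[:, :160]
cv2.imwrite("pics/tr6.png",o)
E
```

```text
[519.19353707 175.00218731  61.01402381] [[-0.987, 0.162, -0.006], [0.162, 0.987, 0.001], [0.006, 0.0, -1.0]] 0.23720869349526805
[479.72229827 181.48065071]
```

View pics/tr6.png

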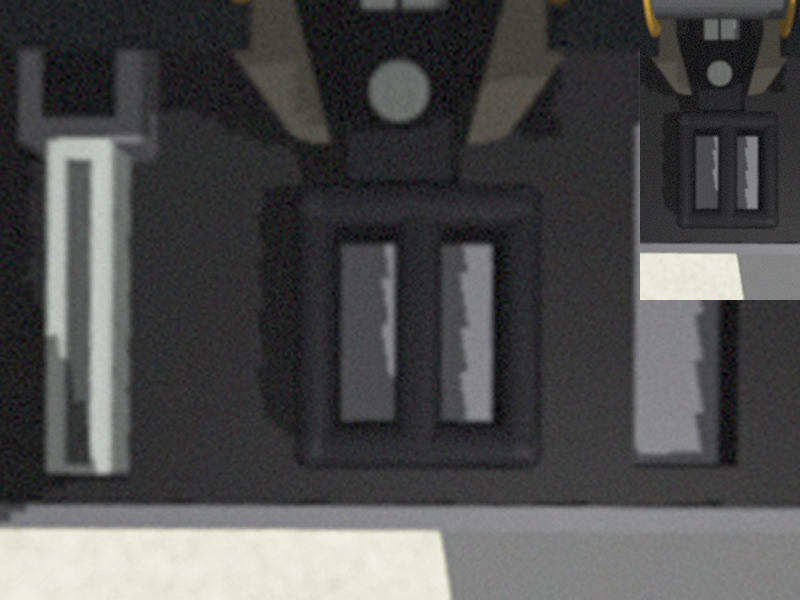

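Held snips: pivot at (399,92) and handle outline at columns 297–541. Against the wrench pocket edge (column 634) and the caliper (column 79), the fit asks for about 1.2 mm right and 1.7 mm ahead. The caliper's tail also looks a bit proud, so I will check that later.

Request:
play_rows --linear '[[-1.7,-1.2,3],[-1.7,-1.2,8],[-1.7,-1.2,12],[-1.7,-1.2,15],[-1.7,-1.2,17]]' --dr '[[0,0,0],[0,0,0],[0,0,0],[0,0,0],[0,0,0]]' --gripper '[0,0,0,0,0]'

```text
time: 25.1
ee_pos: [520.4, 173.5, 43.6]
tcp_rot: [[-0.987, 0.162, -0.006], [0.162, 0.987, 0.001], [0.006, 0.0, -1.0]]
force: [-0.9, -2.0, 4.8]
width: 0.235
```

Request:
play_rows --linear '[[0,0,1],[0,0,2],[0,0,3]]' --dr '[[0,0,0],[0,0,0],[0,0,0]]' --gripper '[0,0,0]'

```text
time: 25.4
ee_pos: [520.5, 173.3, 40.7]
tcp_rot: [[-0.987, 0.162, -0.006], [0.162, 0.987, 0.001], [0.006, -0.0, -1.0]]
force: [-0.7, -2.0, 1.9]
width: 0.237
```

Request:
play_rows --linear '[[0,0,1],[0,0,2],[0,0,3.3],[0,0,3.3]]' --dr '[[0,0,0],[0,0,0],[0,0,0],[0,0,0]]' --gripper '[0,0,0,0]'

```text
time: 25.8
ee_pos: [520.3, 173.3, 37.1]
tcp_rot: [[-0.987, 0.162, -0.006], [0.162, 0.987, 0.001], [0.006, -0.0, -1.0]]
force: [0.7, -1.2, -2.5]
width: 0.236
```

Request:
play_rows --linear '[[0,0,0],[0,0,0],[0,0,-10],[1,0,-25],[1,0,-25]]' --dr '[[0,0,0],[0,0,0],[0,0,0],[0,0,0],[0,0,0]]' --gripper '[0.4,0.5,0.5,0,0]'

```text
time: 26.3
ee_pos: [521.0, 174.0, 64.6]
tcp_rot: [[-0.987, 0.162, -0.002], [0.162, 0.987, 0.002], [0.003, 0.002, -1.0]]
force: [0.2, -0.6, 0.1]
width: 0.349
```

Request:
play_rows --linear '[[0,0,0],[0,0,0],[0,0,0],[0,0,4],[0,0,10]]' --dr '[[0,0,0],[0,0,0],[0,0,0],[0,0,0],[0,0,0]]' --gripper '[0,0,0,0,0]'

```text
time: 26.8
ee_pos: [520.9, 174.0, 54.2]
tcp_rot: [[-0.987, 0.162, -0.002], [0.162, 0.987, 0.002], [0.003, 0.002, -1.0]]
force: [0.6, -0.2, -0.2]
width: 0.005
```

Request:
play_rows --linear '[[0,0,2],[0,0,4],[0,0,6],[0,0,8],[0,0,9]]' --dr '[[0,0,0],[0,0,0],[0,0,0],[0,0,0],[0,0,0]]' --gripper '[0,0,0,0,0]'

```text
time: 27.3
ee_pos: [521.2, 174.1, 45.1]
tcp_rot: [[-0.987, 0.162, -0.002], [0.162, 0.987, 0.002], [0.002, 0.002, -1.0]]
force: [0.6, 0.6, 1.2]
width: 0.006
```

Request:
play_rows --linear '[[0,0,1],[0,0,2],[0,0,3],[0,0,4],[0,0,4]]' --dr '[[0,0,0],[0,0,0],[0,0,0],[0,0,0],[0,0,0]]' --gripper '[0,0,0,0,0]'

```text
time: 27.8
ee_pos: [521.4, 174.1, 43.3]
tcp_rot: [[-0.987, 0.162, -0.001], [0.161, 0.987, 0.002], [0.002, 0.002, -1.0]]
force: [-7.0, -3.6, 29.3]
width: 0.005
```

Request:
play_rows --linear '[[0,0,-20],[10,10,-30],[40,45,-30],[66,79,-30],[66,79,-15]]' --dr '[[0,0,0],[0,0,0],[0,0,0],[0,0,0],[0,0,0]]' --gripper '[0,0,0,0,0]'

```text
time: 28.3
ee_pos: [467.7, 267.3, 59.9]
tcp_rot: [[-0.987, 0.159, 0.001], [0.159, 0.987, 0.005], [-0.0, 0.005, -1.0]]
force: [0.6, -0.4, 0.2]
width: 0.003
```

Request:
play_rows --linear '[[0,0,3],[0,0,6],[0,0,9],[0,0,12],[0,0,15]]' --dr '[[0,0,0],[0,0,0],[0,0,0],[0,0,0],[0,0,0]]' --gripper '[0,0,0,0,0]'

```text
time: 28.8
ee_pos: [468.1, 266.9, 44.8]
tcp_rot: [[-0.987, 0.16, 0.001], [0.16, 0.987, 0.005], [-0.0, 0.005, -1.0]]
force: [0.2, 0.2, 0.1]
width: 0.006
```

Request:
play_rows --linear '[[0,-3,0.5],[0,-3,1],[0,-3,2],[0,-3,3]]' --dr '[[0,0,0],[0,0,0],[0,0,0],[0,0,0]]' --gripper '[0,0,0,0]'

```text
time: 29.2
ee_pos: [467.8, 263.6, 43.2]
tcp_rot: [[-0.987, 0.16, 0.001], [0.16, 0.987, 0.004], [-0.0, 0.004, -1.0]]
force: [-6.9, -5.6, 32.8]
width: 0.005
```

The caliper tail is also home (top at 32.2 mm), so it lies level. Next is the wrench.

Request:
play_rows --linear '[[0,0,-25],[-10,-20,-60],[-30,-60,-100],[-50,-105,-115],[-70,-150,-115]]' --dr '[[0,0,0],[0,0,0],[0,0,0],[0,0,0],[0,0,0]]' --gripper '[0,0.5,1,1,1]'

```text
time: 29.7
ee_pos: [512.3, 112.1, 160.0]
tcp_rot: [[-0.987, 0.159, 0.006], [0.159, 0.987, 0.006], [-0.005, 0.006, -1.0]]
force: [0.2, 0.1, -0.2]
width: 0.335
```

Request:
play_rows --linear '[[-18,-40,0],[-37,-80,0],[-55,-120,0],[-74,-160,0],[-92,-200,0]]' --dr '[[0,0,0],[0,0,0],[0,0,0],[0,0,0],[0,0,0]]' --gripper '[1,1,1,1,1]'

```text
time: 30.2
ee_pos: [571.8, -101.9, 159.4]
tcp_rot: [[-0.987, 0.159, 0.007], [0.159, 0.987, 0.005], [-0.006, 0.006, -1.0]]
force: [0.9, 0.5, 0.5]
width: 0.761
```

Request:
play_rows --linear '[[-18,-40,0],[-37,-80,0],[-55,-120,0],[-74,-160,0],[-91,-199,0]]' --dr '[[0,0,0],[0,0,-4],[0,0,-8],[0,0,-12],[0,0,-16.8]]' --gripper '[1,1,1,1,1]'

```text
time: 30.7
ee_pos: [630.3, -314.9, 158.7]
tcp_rot: [[-0.991, -0.136, 0.007], [-0.136, 0.991, 0.005], [-0.008, 0.004, -1.0]]
force: [1.4, 0.2, 0.0]
width: 0.998
```

Request:
play_rows --linear '[[0,0,0],[0,0,0],[0,0,0]]' --dr '[[0,0,0],[0,0,0],[0,0,0]]' --gripper '[1,1,1]'

```text
time: 31.0
ee_pos: [629.8, -313.9, 158.4]
tcp_rot: [[-0.991, -0.135, 0.006], [-0.135, 0.991, 0.006], [-0.007, 0.005, -1.0]]
force: [0.5, -0.5, 0.6]
width: 0.999
```

```bash
python3 - <<'E'
from h import *
st,p=look(); print(st["ee_pos"],st["tcp_rot"].round(4).tolist(),st["q"][5])
save("wr1.npz",p,st); print(spots(p,"wrench",0,st))
o=ortho(p,st,(630,-319),7.6,(100,100),20,3); cv2.imwrite("pics/wr1.png",o)
E
```

```text
[ 629.8078745  -313.91097874  158.37575556] [[-0.9908, -0.1352, 0.0062], [-0.1352, 0.9908, 0.0062], [-0.007, 0.0053, -1.0]] -124.86398453120933
[([631.0, -319.1], 0.9)]
```

View pics/wr1.png

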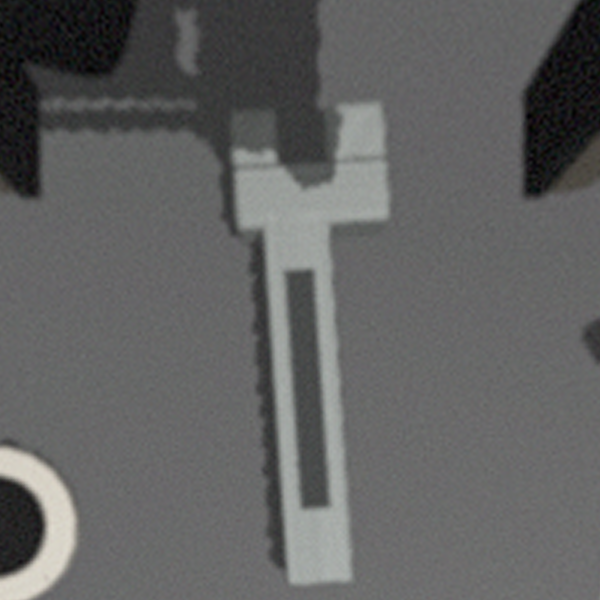

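The wrench's handle runs from tail (320,582) to shoulder (296,228), so the head direction is 11.6° and the origin is near (300,298). I grip it.

Request:
play_rows --linear '[[0,-3,30],[0,-5.8,65],[0,-5.8,100],[0,-5.8,127],[0,-5.8,137]]' --dr '[[0.3,0.4,-3.8],[0.3,0.4,-3.8],[0.3,0.4,-3.8],[0.3,0.4,-3.8],[0.3,0.4,-3.8]]' --gripper '[0.8,0.6,0.6,0.6,0.6]' --squeeze 30

```text
time: 31.6
ee_pos: [630.1, -316.3, 18.9]
tcp_rot: [[-0.979, -0.203, -0.003], [-0.203, 0.979, 0.002], [0.003, 0.002, -1.0]]
force: [0.0, 0.7, -0.3]
width: 0.605
```

Request:
play_rows --linear '[[0,0,0],[0,0,0],[0,0,0],[0,0,0],[0,0,0]]' --dr '[[0,0,0],[0,0,0],[0,0,0],[0,0,0],[0,0,0]]' --gripper '[0.3,0.1,0,0,0]'

```text
time: 32.1
ee_pos: [631.2, -317.0, 20.6]
tcp_rot: [[-0.979, -0.203, -0.001], [-0.203, 0.979, 0.0], [0.001, 0.0, -1.0]]
force: [0.8, -1.4, 5.1]
width: 0.237
```

Request:
play_rows --linear '[[0,0,0],[0,0,0],[0,0,-30],[0,0,-70],[0,0,-120]]' --dr '[[0,0,0],[0,0,0],[0,0,0],[0,0,0],[0,0,0]]' --gripper '[0,0,0,0,0]'

```text
time: 32.6
ee_pos: [629.5, -316.1, 139.3]
tcp_rot: [[-0.979, -0.203, -0.005], [-0.203, 0.979, 0.003], [0.005, 0.004, -1.0]]
force: [1.5, -1.5, -3.4]
width: 0.233
```

Request:
play_rows --linear '[[2,35,0],[4,75,0],[6,120,0],[8,165,0],[9,210,0]]' --dr '[[0,0,0],[0,0,0],[0,0,0],[0,0,0],[0,0,0]]' --gripper '[0,0,0,0,0]'

```text
time: 33.1
ee_pos: [576.8, -110.7, 139.7]
tcp_rot: [[-0.979, -0.202, -0.006], [-0.202, 0.979, 0.003], [0.006, 0.004, -1.0]]
force: [0.4, 0.2, -3.9]
width: 0.239
```

Request:
play_rows --linear '[[2,45,0],[4,90,0],[6,135,0],[8,180,0],[10,222,0]]' --dr '[[0,0,4],[0,0,8],[0,0,12],[0,0,17],[0,0,20.9]]' --gripper '[0,0,0,0,0]'

```text
time: 33.6
ee_pos: [521.0, 106.4, 140.5]
tcp_rot: [[-0.986, 0.164, -0.007], [0.164, 0.986, 0.003], [0.007, 0.002, -1.0]]
force: [0.1, -0.0, -2.2]
width: 0.234
```

Request:
play_rows --linear '[[0,0,0],[0,0,0],[0,0,0]]' --dr '[[0,0,0],[0,0,0],[0,0,0]]' --gripper '[0,0,0]'

```text
time: 33.9
ee_pos: [521.0, 105.8, 140.3]
tcp_rot: [[-0.987, 0.163, -0.007], [0.163, 0.987, 0.003], [0.008, 0.001, -1.0]]
force: [0.1, -0.8, -2.8]
width: 0.237
```

Request:
play_rows --linear '[[-2,-2.7,20],[-3.3,-2.7,50],[-3.3,-2.7,70],[-3.3,-2.7,79],[-3.3,-2.7,79]]' --dr '[[0,-0.4,0],[0,-0.4,0],[0,-0.4,0],[0,-0.4,0],[0,-0.4,0]]' --gripper '[0,0,0,0,0]'

```text
time: 34.4
ee_pos: [522.7, 101.6, 60.3]
tcp_rot: [[-0.986, 0.165, -0.003], [0.165, 0.986, 0.001], [0.003, 0.0, -1.0]]
force: [0.2, -0.5, -2.2]
width: 0.234
```

Request:
play_rows --linear '[[0,0,0],[0,0,0]]' --dr '[[0,0,0],[0,0,0]]' --gripper '[0,0]'

```text
time: 34.6
ee_pos: [523.5, 101.4, 61.2]
tcp_rot: [[-0.986, 0.165, -0.001], [0.165, 0.986, 0.001], [0.001, 0.001, -1.0]]
force: [0.3, 0.1, -2.6]
width: 0.237
```

```bash
python3 - <<'E'
from h import *
st,p=look(); print(st["ee_pos"],st["tcp_rot"].round(3).tolist(),st["width"])
save("tr7.npz",p,st)
e=st["ee_pos"]; f=st["tcp_rot"][:2,0]; l=st["tcp_rot"][:2,1]; c=e[:2]+55*f+40*l
o=ortho(p,st,c,-9.2,(100,75),25,4); h=ortho(p,st,e[:2]+55*f,-9.2,(40,75),e[2]-1,2)
o[:300,640:]=h[:, :160]
cv2.imwrite("pics/tr7.png",o)
E
```

```text
[523.50836474 101.41777767  61.17945714] [[-0.986, 0.165, -0.001], [0.165, 0.986, 0.001], [0.001, 0.001, -1.0]] 0.23708597152514238
```

View pics/tr7.png

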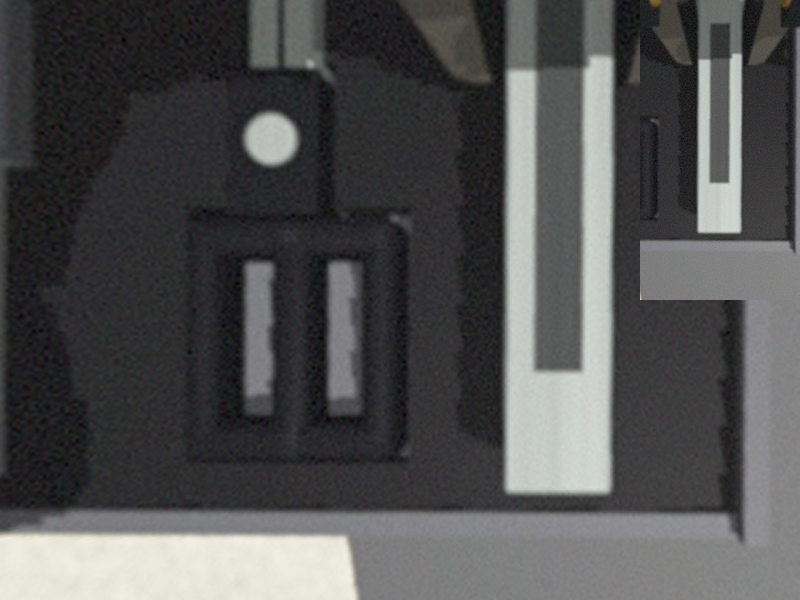

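The held wrench (columns 505–612, tail row 493) lines up with the snips in its pocket (pivot (271,138)) and with the rim to within 1 mm. I lower it.

Request:
play_rows --linear '[[-0.3,0.2,4],[-0.3,0.2,8],[-0.3,0.2,12],[-0.3,0.2,15],[-0.3,0.2,17]]' --dr '[[0,0,0],[0,0,0],[0,0,0],[0,0,0],[0,0,0]]' --gripper '[0,0,0,0,0]'

```text
time: 35.15
ee_pos: [523.5, 101.7, 43.7]
tcp_rot: [[-0.986, 0.165, -0.002], [0.165, 0.986, 0.001], [0.002, 0.001, -1.0]]
force: [-0.6, 0.4, -3.3]
width: 0.235
```

Request:
play_rows --linear '[[0,0,1],[0,0,2],[0,0,3]]' --dr '[[0,0,0],[0,0,0],[0,0,0]]' --gripper '[0,0,0]'

```text
time: 35.45
ee_pos: [523.7, 101.6, 40.9]
tcp_rot: [[-0.986, 0.165, -0.001], [0.165, 0.986, 0.001], [0.001, 0.001, -1.0]]
force: [0.2, -1.7, 0.9]
width: 0.233
```

Entered freely. I lower the last bit, release and press.

Request:
play_rows --linear '[[0,0,1],[0,0,2],[0,0,3.5],[0,0,3.5]]' --dr '[[0,0,0],[0,0,0],[0,0,0],[0,0,0]]' --gripper '[0,0,0,0]'

```text
time: 35.85
ee_pos: [523.8, 101.6, 37.2]
tcp_rot: [[-0.986, 0.165, -0.001], [0.165, 0.986, 0.001], [0.001, 0.001, -1.0]]
force: [0.4, -1.3, -2.5]
width: 0.234
```

Request:
play_rows --linear '[[0,0,0],[0,0,0],[0,0,-10],[1,0,-25],[1,0,-25]]' --dr '[[0,0,0],[0,0,0],[0,0,0],[0,0,0],[0,0,0]]' --gripper '[0.4,0.5,0.5,0,0]'

```text
time: 36.35
ee_pos: [524.2, 102.1, 64.2]
tcp_rot: [[-0.986, 0.164, 0.002], [0.164, 0.986, 0.002], [-0.002, 0.002, -1.0]]
force: [-0.3, -0.4, 0.1]
width: 0.342
```

Request:
play_rows --linear '[[0,0,0],[0,0,0],[0,0,0],[0,0,5],[0,0,12]]' --dr '[[0,0,0],[0,0,0],[0,0,0],[0,0,0],[0,0,0]]' --gripper '[0,0,0,0,0]'

```text
time: 36.85
ee_pos: [524.2, 102.1, 51.7]
tcp_rot: [[-0.986, 0.165, 0.002], [0.165, 0.986, 0.002], [-0.002, 0.002, -1.0]]
force: [-0.1, -0.1, -0.1]
width: 0.007
```

Request:
play_rows --linear '[[0,0,2],[0,0,4],[0,0,6],[0,0,7],[0,0,8]]' --dr '[[0,0,0],[0,0,0],[0,0,0],[0,0,0],[0,0,0]]' --gripper '[0,0,0,0,0]'

```text
time: 37.35
ee_pos: [524.3, 102.1, 43.7]
tcp_rot: [[-0.986, 0.165, 0.002], [0.165, 0.986, 0.002], [-0.002, 0.002, -1.0]]
force: [0.9, -1.1, -0.5]
width: 0.004
```

Request:
play_rows --linear '[[0,0,1],[0,0,2],[0,0,2.5],[0,0,2.5]]' --dr '[[0,0,0],[0,0,0],[0,0,0],[0,0,0]]' --gripper '[0,0,0,0]'

```text
time: 37.75
ee_pos: [524.4, 102.1, 43.3]
tcp_rot: [[-0.986, 0.165, 0.003], [0.165, 0.986, 0.002], [-0.002, 0.002, -1.0]]
force: [-8.4, -2.2, 29.0]
width: 0.005
```

Request:
play_rows --linear '[[0,0,-20],[0,0,-60],[0,30,-100],[0,60,-120],[0,85,-120]]' --dr '[[0,0,0],[0,0,0],[0,0,0],[0,0,0],[0,0,0]]' --gripper '[0,0,0,0,0]'

```text
time: 38.25
ee_pos: [540.5, 187.7, 167.5]
tcp_rot: [[-0.986, 0.165, 0.009], [0.165, 0.986, 0.004], [-0.008, 0.005, -1.0]]
force: [0.3, 0.3, 0.3]
width: 0.005
```

Request:
play_rows --linear '[[0,0,0],[0,0,0],[0,0,0],[0,0,0],[0,0,0]]' --dr '[[0,0,8],[0,0,16],[0,0,24],[0,0,32],[0,0,40]]' --gripper '[0,0,0,0,0]'

```text
time: 38.75
ee_pos: [540.4, 187.7, 167.6]
tcp_rot: [[-0.645, 0.764, 0.009], [0.764, 0.645, 0.004], [-0.003, 0.009, -1.0]]
force: [1.3, 0.1, -0.3]
width: 0.005
```

Request:
play_rows --linear '[[0,0,0],[0,0,0],[0,0,0],[0,0,0],[0,0,0]]' --dr '[[0,0,8],[0,0,16],[0,0,24],[0,0,32],[0,0,40]]' --gripper '[0,0,0,0,0]'

```text
time: 39.25
ee_pos: [540.3, 187.7, 167.6]
tcp_rot: [[0.002, 1.0, 0.009], [1.0, -0.002, 0.004], [0.004, 0.009, -1.0]]
force: [-0.0, 0.4, -0.5]
width: 0.005
```

Request:
play_rows --linear '[[1,25,0],[2,50,0],[3,75,20],[3,93,40],[3,93,40]]' --dr '[[0.5,-0.2,4],[0.5,-0.2,9.3],[0.5,-0.2,9.3],[0.5,-0.2,9.3],[0.5,-0.2,9.3]]' --gripper '[0.6,0.7,0.7,0.7,0.7]'

```text
time: 39.75
ee_pos: [633.9, 190.1, 125.8]
tcp_rot: [[0.165, 0.986, -0.003], [0.986, -0.165, 0.0], [-0.0, -0.003, -1.0]]
force: [-0.7, 0.7, -1.4]
width: 0.416
```

Request:
play_rows --linear '[[0,0,0],[0,0,0],[0,0,0]]' --dr '[[0,0,0],[0,0,0],[0,0,0]]' --gripper '[0.7,0.7,0.7]'

```text
time: 40.05
ee_pos: [633.6, 190.3, 126.9]
tcp_rot: [[0.164, 0.986, -0.002], [0.986, -0.164, 0.001], [0.0, -0.002, -1.0]]
force: [-0.4, 0.4, -0.4]
width: 0.679
```

```bash
python3 - <<'E'
from h import *
st,p=look(); print(st["ee_pos"],st["tcp_rot"].round(3).tolist(),st["width"]); save("k3.npz",p,st)
print(spots(p,"keeper_grip",58,st))
o=ortho(p,st,(600,192),-9.2,(150,100),44,2.6); cv2.imwrite("pics/k3.png",o)
# fin: rows of dark pixels inside bright bar at several columns (z=44 plane)
E
```

```text
[633.6376639  190.25505637 126.87044638] [[0.164, 0.986, -0.002], [0.986, -0.164, 0.001], [0.0, -0.002, -1.0]] 0.6793583840076833
[([633.4, 188.2], 0.63)]
```

View pics/k3.png

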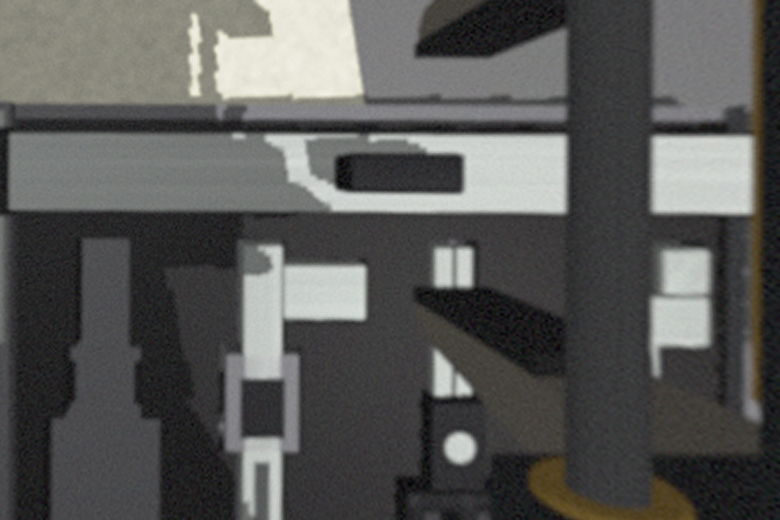

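All three tools lie in their pockets and the bar is clear, with the fin at (404,173). I descend on the fin, grip it, and nudge +x to reconfirm the open stop.

Request:
play_rows --linear '[[-1,0,20],[-1,0,40],[-1,0,58],[-1,0,66],[-1,0,66]]' --dr '[[0,0,0],[0,0,0],[0,0,0],[0,0,0],[0,0,0]]' --gripper '[0.7,0.7,0.6,0.4,0.2]' --squeeze 25

```text
time: 40.65
ee_pos: [632.8, 189.2, 60.2]
tcp_rot: [[0.164, 0.986, -0.003], [0.986, -0.164, 0.0], [-0.0, -0.003, -1.0]]
force: [0.4, -0.1, 0.3]
width: 0.462
```

Request:
play_rows --linear '[[0,0,0],[0,0,0],[0,0,0],[0,0,0],[0,0,0]]' --dr '[[0,0,0],[0,0,0],[0,0,0],[0,0,0],[0,0,0]]' --gripper '[0,0,0,0,0]'

```text
time: 41.15
ee_pos: [632.9, 189.4, 61.0]
tcp_rot: [[0.164, 0.986, -0.003], [0.986, -0.164, 0.001], [0.0, -0.003, -1.0]]
force: [-3.3, 0.1, 5.1]
width: 0.151
```

Request:
play_rows --linear '[[0,1,0],[0,2,0],[0,2,0]]' --dr '[[0,0,0],[0,0,0],[0,0,0]]' --gripper '[0,0,0]'

```text
time: 41.45
ee_pos: [632.9, 189.4, 61.0]
tcp_rot: [[0.165, 0.986, -0.007], [0.986, -0.165, 0.001], [-0.0, -0.007, -1.0]]
force: [-9.2, 3.0, 7.7]
width: 0.151
```

The stop is confirmed: no motion at 9 N. Now I slide the bar back 45 mm, creeping at the end.

Request:
play_rows --linear '[[0,-6,0],[0,-14,0],[0,-22,0],[0,-30,0],[0,-38,0]]' --dr '[[0,0,0],[0,0,0],[0,0,0],[0,0,0],[0,0,0]]' --gripper '[0,0,0,0,0]'

```text
time: 41.95
ee_pos: [594.8, 195.7, 61.0]
tcp_rot: [[0.164, 0.986, -0.006], [0.986, -0.164, 0.001], [-0.0, -0.006, -1.0]]
force: [3.5, -0.3, -6.6]
width: 0.151
```

Request:
play_rows --linear '[[0,-2,0],[0,-4,0],[0,-6,0],[0,-7,0]]' --dr '[[0,0,0],[0,0,0],[0,0,0],[0,0,0]]' --gripper '[0,0,0,0]'

```text
time: 42.35
ee_pos: [588.5, 196.8, 61.0]
tcp_rot: [[0.164, 0.986, -0.005], [0.986, -0.164, 0.001], [-0.0, -0.005, -1.0]]
force: [7.6, -1.3, -9.6]
width: 0.15
```

Request:
play_rows --linear '[[0,-1,0],[0,-2,0],[0,-3,0],[0,-3,0]]' --dr '[[0,0,0],[0,0,0],[0,0,0],[0,0,0]]' --gripper '[0,0,0,0]'

```text
time: 42.75
ee_pos: [588.4, 196.8, 61.0]
tcp_rot: [[0.164, 0.986, 0.0], [0.986, -0.164, 0.0], [0.001, 0.0, -1.0]]
force: [13.4, -4.1, -13.9]
width: 0.148
```

The locked stop is reached after 45.0 mm of travel. I relax, open and rise, then take a final look.

Request:
play_rows --linear '[[0,0,0],[0,0,0],[0,0,0],[0,0,0],[0,0,-20]]' --dr '[[0,0,0],[0,0,0],[0,0,0],[0,0,0],[0,0,0]]' --gripper '[0,0.4,0.5,0.5,0.5]'

```text
time: 43.25
ee_pos: [586.4, 196.3, 79.2]
tcp_rot: [[0.164, 0.986, -0.004], [0.986, -0.164, -0.001], [-0.002, -0.004, -1.0]]
force: [-0.1, -0.3, 0.3]
width: 0.478
```

Request:
play_rows --linear '[[0,0,-40],[0,0,-80],[0,0,-120],[0,0,-160],[0,0,-190]]' --dr '[[0,0,0],[0,0,0],[0,0,0],[0,0,0],[0,0,0]]' --gripper '[0.5,0.5,0.5,0.5,0.5]'

```text
time: 43.75
ee_pos: [587.4, 196.7, 272.2]
tcp_rot: [[0.164, 0.987, -0.002], [0.987, -0.164, -0.0], [-0.0, -0.002, -1.0]]
force: [0.2, -0.6, 0.2]
width: 0.501
```

Request:
play_rows --linear '[[0,0,0],[0,0,0],[0,0,0]]' --dr '[[0,0,0],[0,0,0],[0,0,0]]' --gripper '[0.5,0.5,0.5]'

```text
time: 44.05
ee_pos: [586.5, 196.5, 270.8]
tcp_rot: [[0.164, 0.987, -0.004], [0.987, -0.164, -0.001], [-0.001, -0.004, -1.0]]
force: [0.2, -0.4, -0.2]
width: 0.499
```

```bash
python3 - <<'E'
from h import *
st,p=look(); print(st["ee_pos"],st["force"],spots(p,"keeper_grip",58,st))
o=ortho(p,st,(550,200),-9.2,(160,125),25,2.4); cv2.imwrite("pics/fin.png",o)
q=ctrl.snapshot("top"); 
for t in ["snips","wrench","caliper","keeper_grip","pliers"]: print(t,spots(q,t,Z[t]))
E
```

```text
[586.51856215 196.49013657 270.83832631] [ 0.20401025 -0.38915635 -0.23644629] [([590.8, 196.6], 0.89)]
snips [([513.7, 174.8], 0.91), ([249.2, -364.8], 0.91)]
wrench [([518.7, 109.9], 0.67)]
caliper [([549.9, 248.2], 0.69)]
keeper_grip [([586.9, 209.8], 0.68)]
pliers []
```

View pics/fin.png

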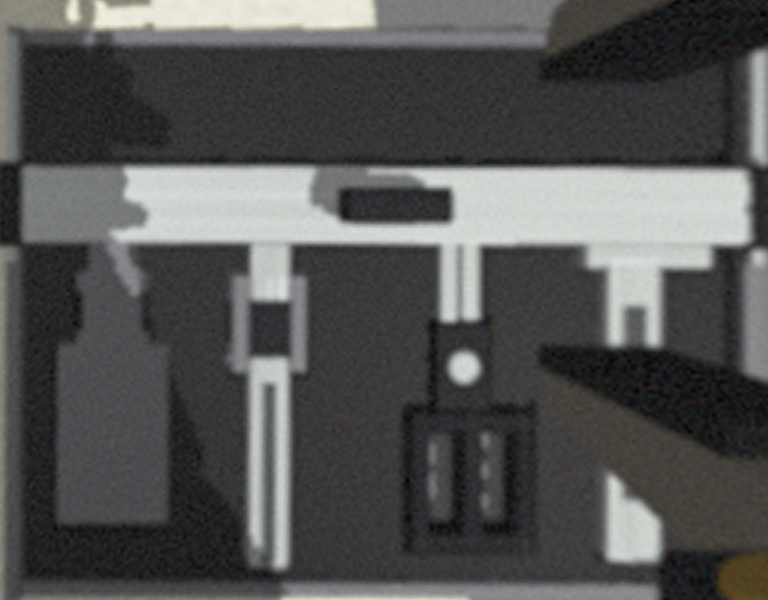

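```bash
python3 -c "
from workcell import ctrl
print(ctrl.finish_job(), ctrl.read_state()['time'])"
```

```text
the job is handed in; nothing more can be done
the job is handed in; nothing more can be done
```

The three tools that were there (caliper, black snips and wrench) are pressed home in their own pockets and the keeper bar is locked over them. I handed the job in at about 44 s. No pliers showed in any view, and I left the green and orange snips and the other things alone.

- **Bar opening:** the bar moved only about 23 mm before stopping hard at 29 N, so it had started partly open. Pushing it again before closing gave no motion at 9 N, which confirms the open stop.
- **Tools home:** when pressed, each tool's top stopped at 32.3–32.4 mm against the expected 32 mm. The caliper looked proud at its tail in one picture, but pressing there stopped at 32.2 mm, so it lies level. I did not press-check the ends of the snips or the wrench.
- **Caliper fit:** its first lowering met up to about 37 N because it was some 3 mm too far ahead. I shifted it back and it went in freely.
- **Bar closing:** the bar travelled 45.0 mm back and stopped firmly at 13 N. The final picture shows it across all three tools, with the gripper clear.
- **Disagreement:** in the final check the top camera's network put the fin about 13 mm to one side of where it was gripped. The wrist camera agreed with the grip to about 2 mm, so I trusted that.

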